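# Check a bead press gap with a feeler blade

### The arm

A 6-joint arm with a two-finger parallel gripper is mounted at the origin on the work surface. World frame = base frame: x ahead of the robot, y to its left, z up, the work surface at z = 0. Lengths are in mm, angles in rad, forces in N, time in s.
With the tool pointing down it reaches from about 350 to 975 mm from the base axis. Payload 7.1 kg.
Tool frame: the origin (TCP) lies on the centre line of the jaws, within the pads' length; the fingertips stand 8 mm ahead of it and the grasp point (between the pads) lies 11 mm behind it; z points along the fingers, x is the direction in which the jaws open and shut, and the axes are right-handed (so a half turn about z gives the same grasp; the last joint's range is limited). The gripper opens to 88 mm and grips with 3 to 60 N. Pads are 20 mm wide; open, the fingers measure 115 mm over their backs; the gripper's body (75 mm by 178 mm) begins 61 mm behind the grasp point.
Start: joints at [1.181, 0.423, 1.63, -0, 1.089, -0.019], TCP at [226.443, 582.519, 230.675] pointing down, gripper open.
Joint ranges: [-3, 3], [-0.9, 2.11], [0.09, 2.58], [-1.31, 4.45], [0.11, 2.69], [-2.54, 2.54]. Speed limits (rad/s): [2.39, 2.39, 3.01, 3.14, 3.14, 3.14].

### API

Orientations are given as a rotation vector (axis times angle).
In Python, from workcell import ctrl gives the robot as it stands.
- The arm moves only by the shell command python3 -m handwheel 'ROWS'. ROWS is JSON, a list of rows, each a list of 3 entries, a list of its own where there are three numbers: the turn, a rotation vector about the tool's x, y, z in rad, then the shift along the tool's x, y, z in mm, then the opening, from 0 (shut) to 1 (fully open). In form: [[[ax, ay, az], [tx, ty, tz], jaw], ...]. A call has exactly 10 rows; each row shifts and turns the pose as measured when the row begins, along the tool's axes as they then stand; what a row does not reach is not made up. A row lasts 1/12 s, in which the tool goes at most 41.7 mm and 7.16 degrees, less where a joint would pass 70% of its speed; a pose out of reach is approached as far as the arm can. A call with a gripper value outside its range is refused whole. The fingers move at their own pace and stop on an object; the grip force is fixed at half the most. Time passes only in rows, so rows that do not move let the fingers close, or fill a call up. It gives the time, the measured TCP pose, the force and the opening at its end, in the units of the state.
- ctrl.get_obs(): the state, without advancing time (a new reading comes with each control period).
- ctrl.get_image(name): name is "side" or "top" or "wrist"; returns a dict with "pixels" (400x640x3 uint8, red, green, blue), "camera_matrix" (3x3 intrinsics, pixels), "rvec" (rotation vector, rad) and "tvec" (3), from world to camera coordinates, as OpenCV has them. Camera axes: x right, y down, z forward; pixel columns grow to the right and rows downward; lengths in mm; the calibration is good to about 2 mm. A picture is of the moment at which its call begins. There is no depth.
- ctrl.close_job(): hands the job in, once; it reports no verdict.
Trained networks look in a picture, given as the dict that the camera call returned (one of the last four; its "shot" number tells which), for a name from the list of things; names that differ only in an ending like _2 or _b are one class to them, and where a whole thing is asked for, a point or a joint stands for the part that bears it (a point fixed in the world has none). Each returns a list of dicts, best first, with "score" (0 to 1); they miss things now and then, are a little off and sometimes report something else, mostly with a low value. They report only what shows in the picture. A call takes as long as a camera call. They do not tell look-alikes from the thing itself.
- ctrl.look_for(picture, query): "position" ([x, y, z] in mm, in the coordinates of the camera as it stood for that picture, good to about 4 mm: the middle of the surface that is visible of it).
- ctrl.spot_point(picture, query): "position" ([x, y, z] in mm, in the coordinates of the camera as it stood for that picture, good to about 4 mm: a listed point, or the origin of a listed thing).
The state is a dict: "t": time; "qpos": joint angles; "qvel": joint speeds; "joint_torque": joint torques, N m; "ee_pos": TCP position; "orientation": TCP orientation; "ft_force": force on the tool from outside, world axes, zero at the start; "moment": the same for the moment, N m; "width": finger opening in mm.
Only numpy, scipy, OpenCV 4.12 (cv2) and the standard library are available. Lean on these libraries where they do the work, as an engineer would, in place of code of your own. Each camera call takes 0.05 s, during which the arm holds its last target.

### The job

Lower the small lift lever on the head of the glass press all the way down to level, so that its sprung upper plate comes down. Then take the steel gap blade by its upright black grip and slide it straight into the mouth, flat on the lower plate and midway across it, gently until you feel it drag snugly between the two plates; do not ram it on against the spring. Finish while still gripping the blade and holding it at that depth, and leave the other things on the bench where they are.

Things in the scene. Friction and masses are not known exactly. Their poses are not given: they have to be found in the camera images.
- mouth (a point): Middle of the front edge of the lower plate's top, 50 mm above the bench. x points straight into the press, y left across the plates, z up. Both dark plates are 50 mm wide (y) and 72 mm deep (x 0 to 72); a column closes the gap behind. Nothing stands in front of the mouth but the base plate (to x = -15 mm, 38 mm below). The press is fixed.
- top_plate: Upper plate, dark, origin on its rear hinge. The gap is a wedge narrowing inwards (0.15 rad): lever lowered, 7.5 to 10 mm at the mouth (varies), 4 mm at 23 to 40 mm inside. There the blade meets it and lifts it against a light spring: about 4 to 7 N at first, 2.5 to 5 N more per further 10 mm; the drag is of like size. Lever raised, it is about 10 mm higher and the blade meets nothing.
- lift_lever (a joint): Lift lever on the -y side of the press head, in rad: 0 = fully lowered, lever level; 0.95 = fully raised (its knob up). It starts raised and stays where it is left (about 2 N at the knob moves it). It hinges about the mouth's x axis direction.
- lever_knob (a point): Centre of the lever's knob: a black horizontal cylinder of 16 mm diameter, 34 mm long, parallel to the mouth's x axis, at the end of the lever arm 68 mm from the pivot. Lowered it stands 75 mm above the lower plate, raised up to 130 mm.
- lever_pivot (a point): Lever pivot on the press head (fixed): 35 mm inwards, 36 mm to the -y side and 75 mm above the mouth point. Lowered, the arm points straight to the press's -y; raised, it points to -y and up.
- blade_grip (a point): Centre of the gap blade's upright black grip, a block 44 mm long (x) x 14 mm wide (y) x 46 mm high, 25 mm above the blade's underside. x points along the blade to its tip. The blade (85 g) starts lying flat on the bench; the steel strip is 18 mm wide and 4 mm thick.
- blade: The gap blade; origin on its underside beneath the grip's centre, x along the blade to the tip, z up.
- blade_tip (a point): Middle of the blade's square front end, on its underside, 105 mm ahead of the grip's centre.
- bed: Lower plate, fixed, dark, 50 x 72 x 10 mm, top 50 mm above the bench; origin on the bench, 50 mm under the mouth point, same axes. Over both plates stands a grey head, 44 mm wide, x 10 to 115 mm, 110 to 140 mm above the bench, with a round black knob on it to 160 mm (leave it alone).
- paddle: Bystander: graphite paddle lying flat, 44 x 60 mm head 13 mm high on a wooden handle, 180 mm long overall, origin beneath its neck end of the handle (head from +50 to +110 mm in x, handle to -68 mm).
- tweezers: Bystander: steel tweezers lying flat, 170 mm long, 8 mm high; origin underside centre.
- jug: Bystander: steel mug, 72 mm wide, 95 mm high; origin underside centre.
- timer: Bystander: small white timer standing, 62 mm wide, 60 mm high; origin underside centre.
- jar: Bystander: glass jar with lid, 52 mm diameter, 62 mm high; origin underside centre.
- graphite_block: Bystander: dark block 50 x 35 x 25 mm; origin underside centre.
There are look-alikes about, which are no part of the job. What is shaped like the blade but green or purple is not meant.

How it is judged (in metres and radians):
On the way, in this order (a step that is already met when the one before it is completed fails the run):
1. the lift lever is fully lowered while the blade still lies where it was (value of joint lift_lever below 0.12 rad and distance of blade from where it was at the start of the episode below 0.03 m), for 0.2 s.
2. the blade is carried clear of the bench in the fingers (height (world z) of blade_tip above 0.03 m and contact force between the fingers and blade above 3 N), for 0.2 s.
At the end, for the whole second after the job is handed in: Lever lowered (under 0.12 rad); blade tip 12 to 66 mm inside the mouth, within 13 mm of midway and 0.15 rad of straight; the blade bears on the upper plate with 1 to 15 N, rests on the lower plate (over 0.2 N), is gripped by the fingers (over 3 N) and still (under 10 mm/s) (value of joint lift_lever below 0.12 rad and x of blade_tip in the frame of mouth between 0.012 and 0.066 m and y of blade_tip in the frame of mouth between -0.013 and 0.013 m and angle between the x axis of blade and the x axis of mouth, either way round below 0.15 rad and contact force between blade and top_plate between 1 and 15 N and contact force between blade and bed above 0.2 N and contact force between the fingers and blade above 3 N and linear speed of blade below 0.01 m/s); the arm keeps its last pose, push and grip.
It fails at once if the blade is rammed in (over 30 N on the upper plate) (contact force between blade and top_plate above 30 N).
It fails at once if another thing on the bench is moved more than 30 mm (distance of any of paddle, tweezers, jug, timer, jar, graphite_block from where it was at the start of the episode above 0.03 m).
It also fails if it takes over 64 s, if anything falls off the work surface, if the arm or the gripper's body presses on something with over 40 N, if the wrist force passes 120 N, or if a joint passes its speed limit or range.

## Working session

There is one attempt and no reset: what is moved stays moved. The work goes in short steps, Python scripts to look and compute and a shell command to move; the robot and the scene stay as the last step left them, time stands still between calls to the robot, and variables do not carry over. Pictures are saved under pics/ and viewed, and the job is handed in when it is done.

```bash
mkdir -p pics; ls; cat > h.py <<'E'
import numpy as np,cv2
from scipy.spatial.transform import Rotation as R
from workcell import ctrl
def snap(n,f=None):
    p=ctrl.get_image(n)
    if f: cv2.imwrite('pics/'+f,cv2.cvtColor(np.asarray(p['pixels'],np.uint8),cv2.COLOR_RGB2BGR))
    return p
def w(p,c):
    Rm=cv2.Rodrigues(np.array(p['rvec'],float))[0]
    return Rm.T@(np.array(c,float)-np.array(p['tvec'],float).ravel())
def px(p,X):
    return cv2.projectPoints(np.array([X],float),np.array(p['rvec'],float),np.array(p['tvec'],float),np.array(p['camera_matrix'],float),None)[0].ravel()
def spot(p,q,k=3):
    for d in ctrl.spot_point(p,q)[:k]:
        X=w(p,d['position']); print(q,round(d['score'],2),X.round(1),px(p,X).round(0))
def look(p,q,k=3):
    for d in ctrl.look_for(p,q)[:k]:
        X=w(p,d['position']); print('L',q,round(d['score'],2),X.round(1),px(p,X).round(0))
def st():
    o=ctrl.get_obs(); print(round(o['t'],2),np.round(o['ee_pos'],1),np.round(o['orientation'],3),np.round(o['ft_force'],1),np.round(o['width'],1),np.round(o['qpos'],2)); return o
E
python3 - <<'E'
from h import *
o=st(); print(R.from_rotvec(o['orientation']).as_matrix().round(3))
for n in ['top','side']:
    p=snap(n,n+'0.png'); print(n)
    for q in ['mouth','lever_knob','lever_pivot','blade_grip','blade_tip','blade','bed','jug','timer','jar','graphite_block','paddle','tweezers']: spot(p,q)
E
```

```text
pics
0.0 [226.2 582.  229.9] [ 2.592e+00  1.773e+00 -2.000e-03] [ 0.3 -0.4 -0.4] 88.0 [ 1.18  0.42  1.63 -0.    1.09 -0.02]
[[ 0.362  0.932 -0.001]
 [ 0.932 -0.362 -0.001]
 [-0.002 -0.    -1.   ]]
top
mouth 0.87 [ 595.9 -118.7   45.4] [365. 172.]
mouth 0.68 [ 630.5 -206.6  170.6] [406. 147.]
lever_knob 0.62 [ 5.965e+02 -1.220e+02 -3.000e-01] [365. 175.]
lever_knob 0.53 [ 631.1 -207.3  170. ] [406. 147.]
lever_pivot 0.97 [ 633.4 -154.4  128.1] [382. 150.]
blade_grip 0.91 [293.8 425.3  26.7] [166. 283.]
blade_grip 0.76 [421.7 152.2  25.7] [268. 236.]
blade_grip 0.66 [407.   12.4  24.7] [318. 241.]
blade_tip 0.86 [229.3 206.9  -2.7] [248. 306.]
blade_tip 0.64 [301.1  33.2   2.4] [311. 279.]
blade_tip 0.63 [288.6 318.8  -0.4] [208. 284.]
blade 0.89 [535.5  55.3   2.4] [303. 196.]
blade 0.84 [428.9 150.2   1.8] [270. 234.]
blade 0.7 [293.7 420.5  -1.5] [172. 283.]
bed 0.62 [ 598.5 -121.4    1.9] [365. 174.]
bed 0.45 [428.1 149.7   3.4] [270. 234.]
jug 0.73 [602.2 404.2  -1.4] [183. 174.]
jug 0.5 [428.9 148.7   0.9] [270. 234.]
jug 0.28 [ 5.734e+02 -3.948e+02 -5.000e-01] [460. 182.]
timer 
[... 586 characters left out ...]
6  30.7] [239. 137.]
blade_grip 0.66 [409.1   9.9  27. ] [295. 218.]
blade_tip 0.92 [607.5 -15.9   3.5] [363. 218.]
blade_tip 0.89 [308.4  35.1   3.6] [260. 224.]
blade_tip 0.86 [230.6 211.5   1.2] [228. 188.]
blade 0.82 [403.8  12.9   6.4] [293. 223.]
blade 0.74 [329.2 181.    2.3] [261. 189.]
blade 0.65 [292.4 422.8   1.7] [240. 144.]
bed 0.52 [ 601.4 -112.     0.9] [370. 243.]
jug 0.72 [606.2 404.8   6.8] [329. 132.]
timer 0.71 [ 631.2 -151.6  123.3] [388. 223.]
timer 0.51 [748.4 150.1   3.9] [390. 173.]
jar 0.85 [ 414.4 -411.3    3.5] [332. 354.]
graphite_block 0.95 [ 574.4 -395.7   -0.6] [394. 334.]
paddle 0.9 [444.7 289.8   3.8] [290. 161.]
tweezers 0.53 [641.  185.1  -0. ] [355. 172.]
```

View pics/top0.png

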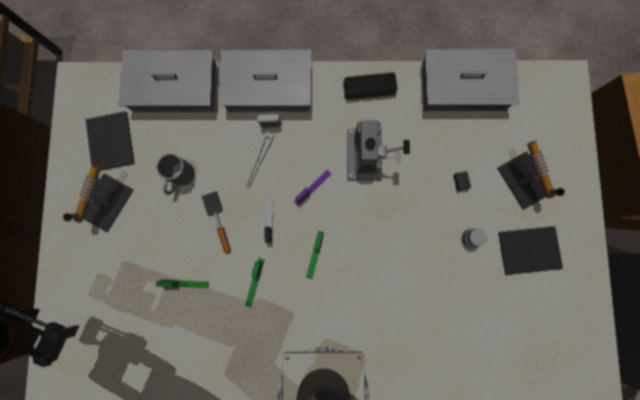

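View pics/side0.png

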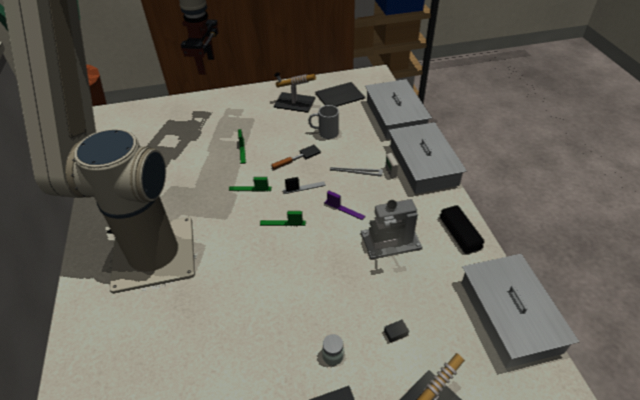

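The top view shows the steel blade, black grip at about (268,236), tip at about (269,201), pointing along world +x. The press is at (370,150) with its mouth facing the robot. The raised lever's knob is at (406,147). I'll square the tool and head over to the knob with the jaws shut.

```bash
python3 -m handwheel '[[[0,0,-0.093],[0,0,0],0],[[0,0,-0.093],[0,0,0],0],[[0,0,-0.093],[0,0,0],0],[[0,0,-0.093],[0,0,0],0],[[0,0,0],[-36,18,0],0],[[0,0,0],[-36,18,0],0],[[0,0,0],[-36,18,0],0],[[0,0,0],[-36,18,0],0],[[0,0,0],[-36,18,0],0],[[0,0,0],[-36,18,0],0]]'; python3 -c "from h import *;st()"
```

```text
t: 2.23
ee_pos: [339.4, 368.6, 230.0]
orientation: [-2.184, -2.254, -0.008]
ft_force: [0.1, -1.5, 0.6]
width: 24.5
2.23 [339.4 368.6 230. ] [-2.184 -2.254 -0.008] [ 0.1 -1.5  0.6] 24.5 [ 0.8   0.24  1.9   0.    0.99 -0.8 ]
```

```bash
python3 -m handwheel '[[[0,0,0],[-36,18,0],0],[[0,0,0],[-36,18,0],0],[[0,0,0],[-36,18,0],0],[[0,0,0],[-36,18,0],0],[[0,0,0],[-36,18,0],0],[[0,0,0],[-36,18,0],0],[[0,0,0],[-36,18,0],0],[[0,0,0],[-36,18,0],0],[[0,0,0],[-36,18,0],0],[[0,0,0],[-36,18,0],0]]'; python3 -c "
from h import *
o=st();print(R.from_rotvec(o['orientation']).as_matrix().round(3))
p=snap('wrist','w1.png')
for q in ['mouth','lever_knob','lever_pivot','bed']: spot(p,q)"
```

```text
t: 3.07
ee_pos: [535.2, 0.2, 231.5]
orientation: [2.184, 2.258, 0.018]
ft_force: [0.6, -0.9, -0.4]
width: 0.5
3.07 [5.352e+02 2.000e-01 2.315e+02] [2.184 2.258 0.018] [ 0.6 -0.9 -0.4] 0.5 [-0.03  0.29  1.83  0.01  1.01 -1.64]
[[-0.033  0.999  0.008]
 [ 0.999  0.033  0.008]
 [ 0.008  0.009 -1.   ]]
mouth 0.78 [ 594.2 -119.8   49.3] [227. 222.]
lever_knob 0.35 [422.7 152.1  22. ] [449.  88.]
lever_knob 0.25 [ 632.9 -158.1  126.2] [170. 282.]
lever_pivot 0.72 [ 634.5 -158.   122.7] [172. 281.]
bed 0.68 [ 597.7 -121.    -3.9] [237. 210.]
```

View pics/w1.png

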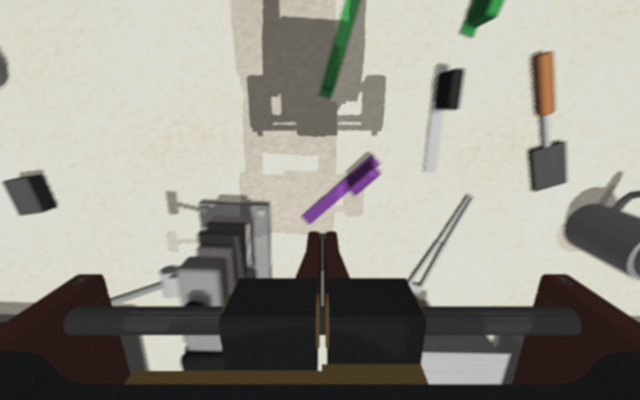

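```bash
python3 -m handwheel '[[[0,0,0.03],[-34,14,0],0],[[0,0,0],[-34,14,0],0],[[0,0,0],[-34,14,0],0],[[0,0,0],[-34,14,0],0],[[0,0,0],[-34,14,0],0],[[0,0,0],[-34,14,0],0],[[0,0,0],[-12,5,0],0],[[0,0,0],[0,0,0],0],[[0,0,0],[0,0,0],0],[[0,0,0],[0,0,0],0]]'; python3 -c "
from h import *
o=st();print(R.from_rotvec(o['orientation']).as_matrix().round(3))
for n in ['top','side','wrist']:
  p=snap(n,n+'2.png')
  for q in ['mouth','lever_knob']: spot(p,q,2)
  im=cv2.imread('pics/'+n+'2.png')
  if n!='wrist':
    u,v=px(p,[620,-150,100]).astype(int); c=im[max(0,v-70):v+70,u-100:u+100]; cv2.imwrite('pics/'+n+'2c.png',cv2.resize(c,None,fx=4,fy=4))
"
```

```text
t: 4.15
ee_pos: [625.7, -201.5, 228.6]
orientation: [-2.188, -2.244, -0.016]
ft_force: [-0.1, 0.5, -0.3]
width: 0.6
4.15 [ 625.7 -201.5  228.6] [-2.188 -2.244 -0.016] [-0.1  0.5 -0.3] 0.6 [-0.34  0.47  1.55  0.01  1.12 -1.94]
[[-0.025  1.     0.001]
 [ 1.     0.025  0.013]
 [ 0.013  0.002 -1.   ]]
mouth 0.8 [ 600.2 -116.3   46.5] [364. 170.]
mouth 0.27 [421.4 150.8  24.3] [268. 236.]
lever_knob 0.16 [602.5 405.4  -0. ] [182. 174.]
mouth 0.84 [ 595.3 -113.7   54. ] [369. 232.]
mouth 0.67 [ 6.016e+02 -1.163e+02 -5.000e-01] [371. 244.]
lever_knob 0.73 [429.3 153.4  25.1] [293. 184.]
lever_knob 0.61 [ 631.3 -206.9  175.7] [397. 225.]
mouth 0.74 [ 598.3 -120.2   48.1] [389. 160.]
lever_knob 0.94 [ 631.  -204.6  169.3] [319. 223.]
```

View pics/side2c.png

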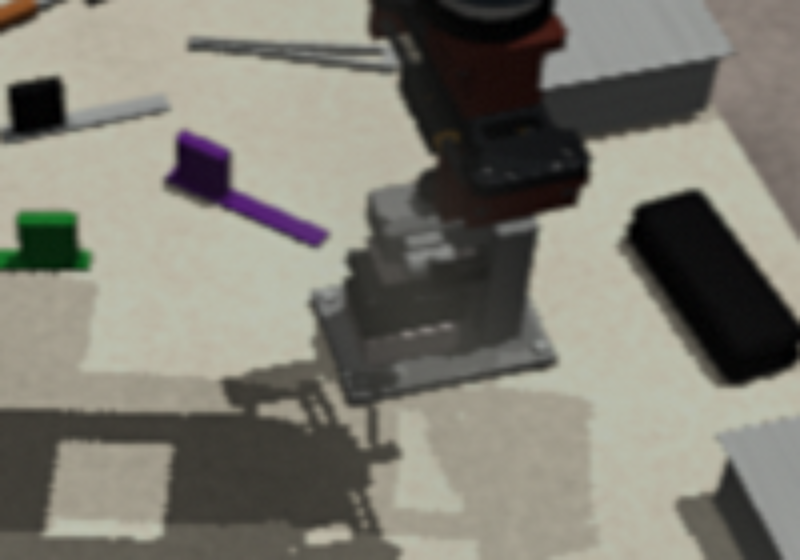

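View pics/wrist2.png

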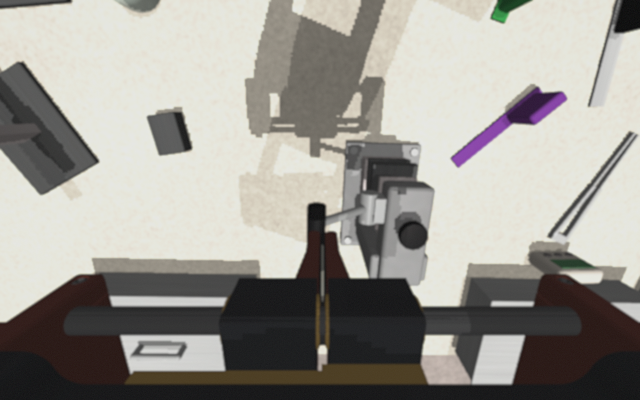

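The wrist view shows the knob at about (317,215), just beyond the fingertips. I'll go slightly outboard and push straight down.

```bash
python3 -m handwheel '[[[0,0,0.025],[-12,5,0],0],[[0,0,0],[0,0,20],0],[[0,0,0],[0,0,20],0],[[0,0,0],[0,0,8],0],[[0,0,0],[0,0,8],0],[[0,0,0],[0,0,8],0],[[0,0,0],[0,0,8],0],[[0,0,0],[0,0,6],0],[[0,0,0],[0,0,4],0],[[0,0,0],[0,0,0],0]]'; python3 -c "
from h import *
o=st();p=snap('wrist','w3.png');spot(p,'lever_knob',2)
"
```

```text
t: 5.43
ee_pos: [635.2, -236.8, 153.7]
orientation: [2.222, 2.196, -0.004]
ft_force: [0.5, 0.7, -0.8]
width: 0.7
5.43 [ 635.2 -236.8  153.7] [ 2.222  2.196 -0.004] [ 0.5  0.7 -0.8] 0.7 [-0.37  0.58  1.57 -0.01  0.98 -1.92]
lever_knob 0.95 [ 635.4 -219.1  144.8] [350. 247.]
```

View pics/w3.png

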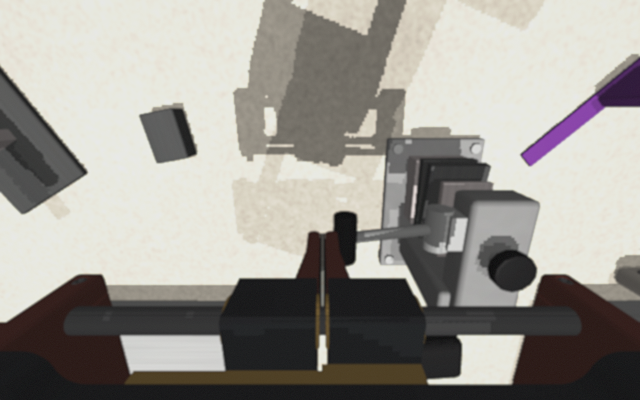

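The fingers drifted outboard to y=-237 and are now beside the knob, which is partly lowered at about (345,235) in the picture. I'll raise, re-centre and press again.

```bash
python3 -m handwheel '[[[0,0,0],[0,0,-18],0],[[0,0,0],[0,0,-18],0],[[0,0,0],[0,0,0],0],[[0,0,0],[9,0,0],0],[[0,0,0],[9,0,0],0],[[0,0,0],[0,0,0],0],[[0,0,0],[0,0,0],0],[[0,0,0],[0,0,0],0],[[0,0,0],[0,0,0],0],[[0,0,0],[0,0,0],0]]'; python3 -c "
from h import *
o=st();p=snap('wrist','w4.png');spot(p,'lever_knob',2);p=snap('side');spot(p,'lever_knob',2)
"
```

```text
t: 6.37
ee_pos: [634.7, -211.9, 187.0]
orientation: [2.223, 2.204, -0.004]
ft_force: [-0.3, 0.1, -0.2]
width: 0.3
6.37 [ 634.7 -211.9  187. ] [ 2.223  2.204 -0.004] [-0.3  0.1 -0.2] 0.3 [-0.34  0.53  1.56 -0.01  1.04 -1.89]
lever_knob 0.9 [ 632.2 -223.7  146.6] [307. 224.]
lever_knob 0.54 [ 595.4 -121.7   46.1] [409. 153.]
lever_knob 0.74 [ 634.5 -220.8  142.9] [399. 238.]
```

```bash
python3 -m handwheel '[[[0,0,0],[-5,0,0],0],[[0,0,0],[0,0,0],0],[[0,0,0],[0,0,10],0],[[0,0,0],[0,0,8],0],[[0,0,0],[0,0,5],0],[[0,0,0],[0,0,5],0],[[0,0,0],[0,0,4],0],[[0,0,0],[0,0,3],0],[[0,0,0],[0,0,0],0],[[0,0,0],[0,0,0],0]]'; python3 -c "
from h import *
o=st()"
```

```text
t: 7.4
ee_pos: [635.3, -219.6, 148.3]
orientation: [2.223, 2.201, -0.005]
ft_force: [-0.3, -0.7, 1.6]
width: 0.1
7.4 [ 635.3 -219.6  148.3] [ 2.223  2.201 -0.005] [-0.3 -0.7  1.6] 0.1 [-0.35  0.58  1.58 -0.01  0.97 -1.9 ]
```

Now it is pushing (1.6 N). About 7 mm remain.

```bash
python3 -m handwheel '[[[0,0,0],[0,0,3],0],[[0,0,0],[0,0,2],0],[[0,0,0],[0,0,2],0],[[0,0,0],[0,0,2],0],[[0,0,0],[0,0,2],0],[[0,0,0],[0,0,2],0],[[0,0,0],[0,0,0],0],[[0,0,0],[0,0,0],0],[[0,0,0],[0,0,0],0],[[0,0,0],[0,0,0],0]]'; python3 -c "
from h import *
o=st();p=snap('wrist','w5.png');spot(p,'lever_knob',2);p=snap('side');spot(p,'lever_knob',2)"
```

```text
t: 8.23
ee_pos: [636.1, -219.6, 141.3]
orientation: [2.221, 2.2, -0.002]
ft_force: [-0.1, -0.4, -0.3]
width: 0.6
8.23 [ 636.1 -219.6  141.3] [ 2.221e+00  2.200e+00 -2.000e-03] [-0.1 -0.4 -0.3] 0.6 [-0.35  0.59  1.58 -0.01  0.96 -1.9 ]
lever_knob 0.77 [ 634.6 -225.5  126.9] [314. 240.]
lever_knob 0.44 [ 630.8 -221.9  126.6] [397. 242.]
```

View pics/w5.png

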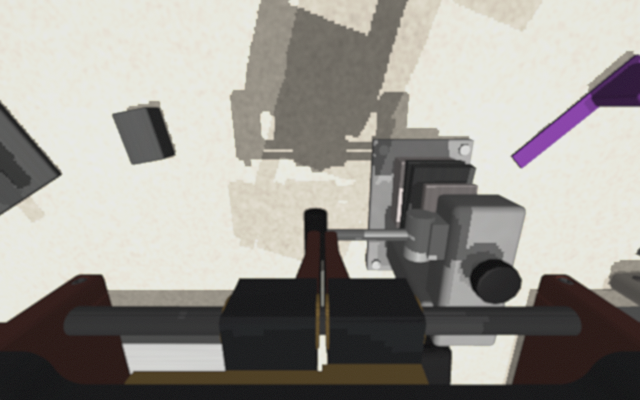

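The lever looks level: knob at (315,222), arm horizontal. I'll push on a little until the stop shows as a clear force.

```bash
python3 -m handwheel '[[[0,0,0],[0,0,2],0],[[0,0,0],[0,0,2],0],[[0,0,0],[0,0,1],0],[[0,0,0],[0,0,1],0],[[0,0,0],[0,0,1],0],[[0,0,0],[0,0,0],0],[[0,0,0],[0,0,0],0],[[0,0,0],[0,0,0],0],[[0,0,0],[0,0,0],0],[[0,0,0],[0,0,0],0]]'; python3 -c "
from h import *
o=st()"
```

```text
t: 9.27
ee_pos: [636.3, -219.7, 140.9]
orientation: [2.221, 2.199, -0.002]
ft_force: [-1.4, 0.5, 3.7]
width: 0.4
9.27 [ 636.3 -219.7  140.9] [ 2.221e+00  2.199e+00 -2.000e-03] [-1.4  0.5  3.7] 0.4 [-0.35  0.59  1.58 -0.01  0.96 -1.9 ]
```

It sits at the stop: z held at 140.9 under 3.7 N while further pushing was commanded, and 141 is the height expected with the lever level. Next I go up and over to the blade, opening the jaws on the way.

```bash
python3 -m handwheel '[[[0,0,0],[0,0,-20],0],[[0,0,0],[0,0,-30],0],[[0,0,0],[0,0,-25],0],[[0,0,0],[30,-17,0],0.3],[[0,0,0],[35,-20,0],0.7],[[0,0,0],[35,-20,0],0.7],[[0,0,0],[35,-20,0],0.7],[[0,0,0],[35,-20,0],0.7],[[0,0,0],[35,-20,0],0.7],[[0,0,0],[35,-20,0],0.7]]'; python3 -m handwheel '[[[0,0,0],[35,-20,0],0.7],[[0,0,0],[35,-20,0],0.7],[[0,0,0],[30,-17,0],0.7],[[0,0,0],[20,-10,0],0.7],[[0,0,0],[0,0,0],0.7],[[0,0,0],[0,0,0],0.7],[[0,0,0],[0,0,0],0.7],[[0,0,0],[0,0,0],0.7],[[0,0,0],[0,0,0],0.7],[[0,0,0],[0,0,0],0.7]]'; python3 -c "
from h import *
o=st();print(R.from_rotvec(o['orientation']).as_matrix().round(3))
for n in ['wrist','side','top']:
  p=snap(n,n+'6.png'); print(n)
  for q in ['blade_grip','blade_tip','blade','lever_knob','mouth']: spot(p,q,4)
"
```

```text
t: 10.1
ee_pos: [500.1, 24.0, 210.6]
orientation: [2.23, 2.186, 0.0]
ft_force: [1.4, -0.0, -0.2]
width: 43.6
t: 10.93
ee_pos: [429.1, 152.4, 206.7]
orientation: [2.226, 2.191, 0.0]
ft_force: [-0.1, -0.2, 0.1]
width: 61.9
10.93 [429.1 152.4 206.7] [2.226 2.191 0.   ] [-0.1 -0.2  0.1] 61.9 [ 0.33  0.2   2.02 -0.02  0.91 -1.22]
[[ 0.016  1.     0.013]
 [ 1.    -0.016 -0.012]
 [-0.012  0.013 -1.   ]]
wrist
blade_grip 0.88 [427.2 150.8  24.4] [323. 178.]
blade_grip 0.76 [291.5 420.4  24.7] [575.  51.]
blade_grip 0.75 [406.2  12.2  25.1] [208. 163.]
blade_grip 0.68 [538.4  54.6  27.9] [252. 260.]
blade_tip 0.95 [289.2 318.8   0.4] [467.  54.]
blade_tip 0.84 [301.1  42.8  -3.8] [230.  70.]
blade_tip 0.65 [5.309e+02 1.495e+02 5.000e-01] [323. 245.]
blade_tip 0.5 [603.2 -17.7   1.5] [213. 289.]
blade 0.88 [2.943e+02 4.232e+02 1.000e-01] [558.  57.]
blade 0.86 [330.1 176.4   1.6] [343.  94.]
blade 0.72 [406.8  15.2  -6. ] [220. 159.]
blade 0.66 [421.9 152.1  -1.2] [324. 169.]
mouth 0.59 [ 598.7 -122.    48.4] [123. 308.]
side
blade_grip 0.9 [536.7  57.6  25.9] [334. 199.]
blade_grip 0.88 [429.
[... 459 characters left out ...]
53.    2.4] [294. 190.]
lever_knob 0.65 [ 632.9 -222.5  125.7] [398. 243.]
mouth 0.76 [ 598.  -114.8   52.3] [370. 232.]
top
blade_grip 0.82 [534.6  61.4  27.4] [301. 195.]
blade_grip 0.77 [409.1  14.2  26.4] [318. 240.]
blade_grip 0.37 [290.7 422.8  26.5] [167. 285.]
blade_tip 0.87 [303.6  35.    0.4] [310. 278.]
blade_tip 0.74 [611.5 -17.7  -1.9] [329. 170.]
blade_tip 0.58 [ 5.313e+02  1.544e+02 -2.000e-01] [269. 198.]
blade 0.9 [534.6  54.5   1.1] [304. 196.]
blade 0.67 [407.9  13.3  -3.4] [318. 241.]
blade 0.56 [296.2 420.4  -1.2] [172. 282.]
lever_knob 0.79 [ 629.9 -224.4  121.7] [409. 152.]
lever_knob 0.26 [ 578.3 -392.9   -3.5] [459. 181.]
mouth 0.64 [ 598.7 -117.2   46.6] [365. 171.]
```

View pics/wrist6.png

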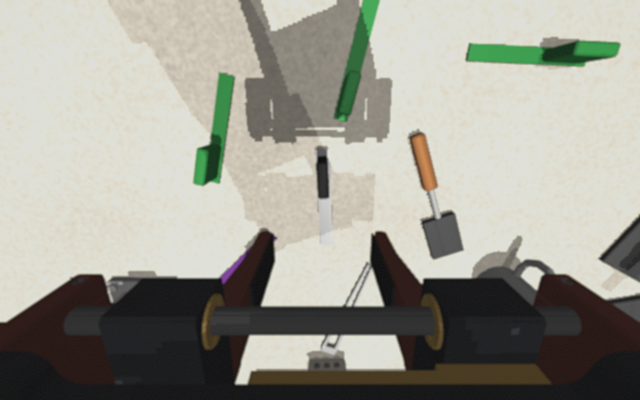

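View pics/side6.png

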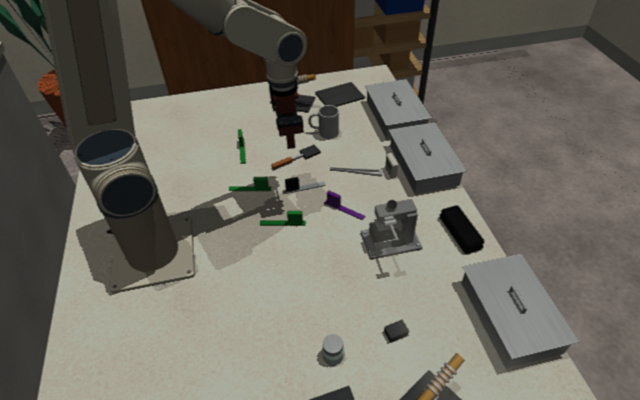

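The lever now reads lowered, with its knob at about (398,243) in the side view, z about 124. The blade lies under the gripper: grip at (322,172), tip at (326,243) in the wrist view. I'll measure the heading of the blade and of the press.

```bash
python3 - <<'E'
from h import *
p=snap('wrist')
im=np.asarray(p['pixels'],np.uint8)
K=np.array(p['camera_matrix'],float);Rm=cv2.Rodrigues(np.array(p['rvec'],float))[0];t=np.array(p['tvec'],float).ravel();C=-Rm.T@t
def bp(u,v,z):
    d=Rm.T@np.linalg.inv(K)@np.array([u,v,1.]); return C+d*(z-C[2])/d[2]
c=im[135:255,270:380]; cv2.imwrite('pics/w7c.png',cv2.resize(cv2.cvtColor(c,cv2.COLOR_RGB2BGR),None,fx=5,fy=5,interpolation=cv2.INTER_NEAREST))
for v in (170,180,190,205,215,225,235): print(v,[int(x) for x in im[v,308:342].mean(1)])
p2=snap('top'); i2=np.asarray(p2['pixels'],np.uint8)
cv2.imwrite('pics/t7c.png',cv2.resize(cv2.cvtColor(i2[110:200,330:430],cv2.COLOR_RGB2BGR),None,fx=7,fy=6,interpolation=cv2.INTER_CUBIC))
np.savez('w7.npz',K=K,Rm=Rm,C=C)
E
```

```text
170 [220, 219, 215, 210, 204, 193, 165, 112, 58, 37, 40, 46, 47, 48, 49, 50, 50, 45, 70, 124, 169, 192, 199, 202, 207, 212, 216, 219, 220, 219, 219, 220, 218, 218]
180 [193, 192, 190, 191, 193, 196, 191, 161, 109, 58, 40, 44, 48, 50, 49, 50, 50, 43, 44, 91, 156, 195, 203, 199, 196, 194, 193, 192, 191, 190, 190, 194, 200, 202]
190 [196, 196, 198, 199, 201, 201, 200, 190, 156, 94, 47, 44, 49, 48, 47, 47, 47, 42, 43, 84, 146, 188, 199, 195, 191, 189, 188, 190, 194, 199, 201, 202, 203, 202]
205 [202, 203, 202, 201, 197, 194, 190, 187, 178, 179, 190, 196, 198, 199, 200, 201, 201, 202, 201, 203, 206, 202, 188, 179, 188, 194, 198, 199, 199, 197, 196, 194, 193, 192]
215 [188, 185, 187, 191, 193, 194, 194, 196, 199, 199, 197, 193, 193, 193, 196, 196, 197, 198, 199, 199, 202, 202, 194, 190, 193, 196, 195, 194, 196, 196, 197, 196, 195, 195]
225 [196, 194, 194, 194, 193, 192, 193, 194, 196, 194, 189, 188, 189, 190, 191, 192, 193, 193, 194, 195, 195, 200, 201, 199, 194, 190, 189, 190, 191, 190, 191, 191, 192, 191]
235 [190, 193, 195, 196, 198, 199, 195, 195, 202, 210, 212, 210, 207, 208, 209, 211, 213, 215, 216, 215, 215, 217, 219, 219, 218, 216, 216, 218, 219, 219, 217, 214, 211, 209]
```

View pics/w7c.png

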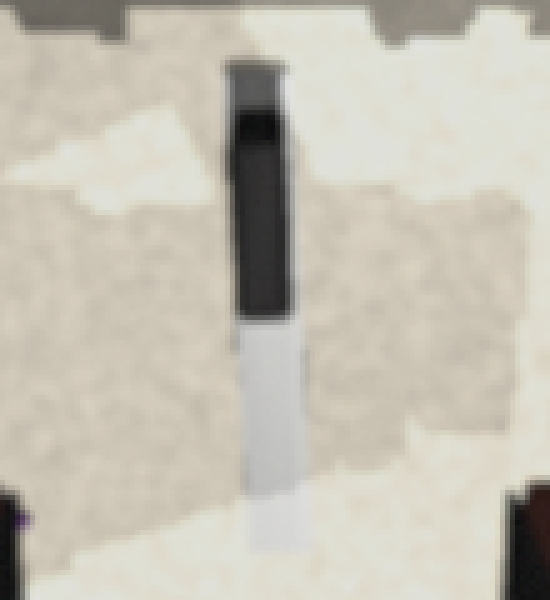

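View pics/t7c.png

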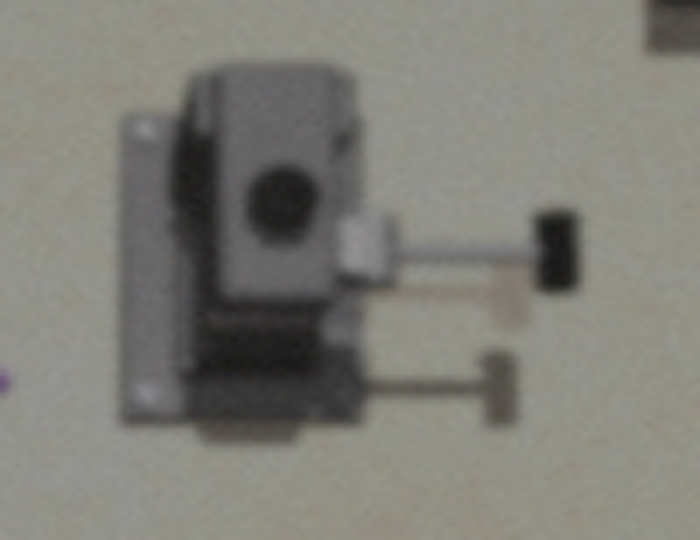

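```bash
python3 - <<'E'
from h import *
d=np.load('w7.npz');K,Rm,C=d['K'],d['Rm'],d['C']
def bp(u,v,z,K=K,Rm=Rm,C=C):
    q=Rm.T@np.linalg.inv(K)@np.array([u,v,1.]); return C+q*(z-C[2])/q[2]
a=bp(324.3,201,4);b=bp(326.2,245,4);print(a.round(1),b.round(1),np.arctan2((b-a)[1],(b-a)[0]).round(3))
# grip top z=48: far end / near end
for u,v in[(321.6,163),(323,199)]: print(bp(u,v,48).round(1))
p=snap('top');K=np.array(p['camera_matrix'],float);Rm=cv2.Rodrigues(np.array(p['rvec'],float))[0];C=-Rm.T@np.array(p['tvec'],float).ravel()
f=lambda x,y,z:bp(330+x/7,110+y/6,z,K,Rm,C)
for n,A,B,z in[('base L',(122,118),(122,420),12),('base front',(122,420),(360,420),12),('head L',(222,100),(222,295),140),('head front',(222,297),(330,297),140),('arm',(395,252),(540,250),125),('bed front',(195,372),(315,372),50),('knob',(557,213),(557,290),125)]:
    a,b=f(*A,z),f(*B,z);e=b-a;print(n,a.round(1),b.round(1),np.degrees(np.arctan2(e[1],e[0])).round(1))
E
```

```text
[463.3 153.3   4. ] [529.1 155.2   4. ] 0.029
[403.3 151.1  48. ]
[445.9 152.1  48. ]
base L [728.3 -73.   12. ] [579.7 -71.1  12. ] 179.3
base front [579.7 -71.1  12. ] [ 579.2 -168.    12. ] -90.3
head L [ 693.1 -101.7  140. ] [ 607.8 -100.2  140. ] 179.0
head front [ 606.9 -100.1  140. ] [ 606.8 -139.1  140. ] -90.3
arm [ 630.2 -165.6  125. ] [ 630.9 -219.   125. ] -89.3
bed front [594.5 -97.8  50. ] [ 594.2 -145.1   50. ] -90.3
knob [ 647.2 -225.8  125. ] [ 613.2 -224.6  125. ] 178.0
```

```bash
python3 -m handwheel '[[[0.013,0.012,-0.04],[0,-3,0],0.7],[[0,0,0],[0,0,0],0.7],[[0,0,0],[0,0,20],0.7],[[0,0,0],[0,0,25],0.7],[[0,0,0],[0,0,25],0.7],[[0,0,0],[0,0,25],0.7],[[0,0,0],[0,0,20],0.7],[[0,0,0],[0,0,10],0.7],[[0,0,0],[0,0,0],0.7],[[0,0,0],[0,0,0],0.7]]'; python3 -c "
from h import *
o=st();print(R.from_rotvec(o['orientation']).as_matrix().round(3))
p=snap('wrist','w8.png');spot(p,'blade_grip',2)"
```

```text
t: 12.82
ee_pos: [429.5, 154.3, 78.6]
orientation: [2.197, 2.237, 0.01]
ft_force: [0.2, 0.3, 0.4]
width: 61.5
12.82 [429.5 154.3  78.6] [2.197 2.237 0.01 ] [0.2 0.3 0.4] 61.5 [ 0.32  0.44  2.09 -0.    0.6  -1.27]
[[-0.018  1.     0.008]
 [ 1.     0.018  0.001]
 [ 0.     0.008 -1.   ]]
blade_grip 0.96 [423.9 148.8  21.9] [315. 212.]
blade_grip 0.9 [333.7 183.4  23.4] [366.  92.]
```

View pics/w8.png

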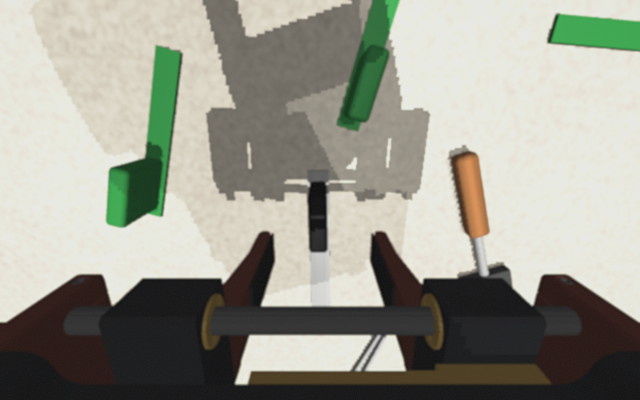

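```bash
python3 -m handwheel '[[[0.008,0,0],[-2,-4,0],0.7],[[0,0,0],[0,0,0],0.7],[[0,0,0],[0,0,12],0.7],[[0,0,0],[0,0,14],0.7],[[0,0,0],[0,0,12],0.7],[[0,0,0],[0,0,8],0.7],[[0,0,0],[0,0,4],0.7],[[0,0,0],[0,0,0],0.7],[[0,0,0],[0,0,0],0.7],[[0,0,0],[0,0,0],0.7]]'; python3 -c "
from h import *
o=st();print(R.from_rotvec(o['orientation']).as_matrix().round(3))"
```

```text
t: 13.75
ee_pos: [431.7, 154.0, 34.9]
orientation: [2.197, 2.235, 0.024]
ft_force: [0.1, 0.6, 0.2]
width: 61.3
13.75 [431.7 154.   34.9] [2.197 2.235 0.024] [0.1 0.6 0.2] 61.3 [ 0.32  0.53  2.1   0.    0.49 -1.27]
[[-0.017  1.     0.016]
 [ 1.     0.017  0.006]
 [ 0.005  0.016 -1.   ]]
```

```bash
python3 -m handwheel '[[[0,0,0],[-1,-3,5],0.7],[[0,0,0],[0,-2,5],0.7],[[0,0,0],[0,0,4],0.7],[[0.01,0,0],[0,0,0],0.7],[[0.006,-0.003,0],[0,-1,0],0.7],[[0,0,0],[0,0,0],0.7],[[0,0,0],[0,0,0],0.7],[[0,0,0],[0,0,0],0.7],[[0,0,0],[0,0,0],0.7],[[0,0,0],[0,0,0],0.7]]'; python3 -c "
from h import *
o=st();print(R.from_rotvec(o['orientation']).as_matrix().round(3))"
```

```text
t: 14.58
ee_pos: [426.4, 153.2, 20.7]
orientation: [-2.201, -2.239, -0.004]
ft_force: [0.4, 0.9, -0.0]
width: 61.5
14.58 [426.4 153.2  20.7] [-2.201 -2.239 -0.004] [ 0.4  0.9 -0. ] 61.5 [ 0.32  0.56  2.11  0.01  0.47 -1.28]
[[-0.017  1.     0.001]
 [ 1.     0.017  0.003]
 [ 0.003  0.001 -1.   ]]
```

Well aligned. Closing.

```bash
python3 -m handwheel '[[[0,0,0],[0,0,0],0],[[0,0,0],[0,0,0],0],[[0,0,0],[0,0,0],0],[[0,0,0],[0,0,0],0],[[0,0,0],[0,0,0],0],[[0,0,0],[0,0,0],0],[[0,0,0],[0,0,0],0],[[0,0,0],[0,0,0],0],[[0,0,0],[0,0,0],0],[[0,0,0],[0,0,0],0]]'; python3 -c "
from h import *
o=st();print(R.from_rotvec(o['orientation']).as_matrix().round(3))
p=snap('wrist','w9.png')"
```

```text
t: 15.42
ee_pos: [426.5, 153.2, 21.0]
orientation: [-2.201, -2.239, -0.004]
ft_force: [-0.7, 0.3, 0.2]
width: 14.1
15.42 [426.5 153.2  21. ] [-2.201 -2.239 -0.004] [-0.7  0.3  0.2] 14.1 [ 0.32  0.56  2.11  0.01  0.47 -1.28]
[[-0.017  1.     0.001]
 [ 1.     0.017  0.003]
 [ 0.003  0.001 -1.   ]]
```

View pics/w9.png

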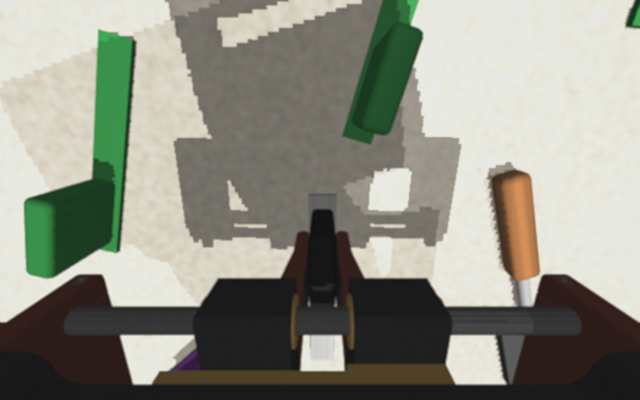

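```bash
python3 -m handwheel '[[[0,0,0],[0,0,-8],0],[[0,0,0],[0,0,-15],0],[[0,0,0],[0,0,-20],0],[[0,0,0],[0,0,-20],0],[[0,0,0],[0,0,-10],0],[[0,0,0],[0,0,0],0],[[0,0,0.015],[-15,2,0],0],[[0,0,0.015],[-25,4,0],0],[[0,0,0],[-25,4,0],0],[[0,0,0],[-25,4,0],0]]'; python3 -c "
from h import *
o=st();print(R.from_rotvec(o['orientation']).as_matrix().round(3))"
```

```text
t: 16.3
ee_pos: [439.3, 63.5, 98.9]
orientation: [-2.228, -2.212, -0.005]
ft_force: [0.5, 0.1, -1.1]
width: 13.9
16.3 [439.3  63.5  98.9] [-2.228 -2.212 -0.005] [ 0.5  0.1 -1.1] 13.9 [ 0.11  0.39  2.11  0.01  0.65 -1.45]
[[ 0.007  1.     0.001]
 [ 1.    -0.007  0.003]
 [ 0.003  0.001 -1.   ]]
```

Lifted; the weight shows in the force reading. Remaining to the stand-off: about -183 in y and +27 in x.

```bash
python3 -m handwheel '[[[0,0,0],[-25,4,0],0],[[0,0,0],[-25,4,0],0],[[0,0,0],[-25,4,0],0],[[0,0,0],[-25,4,0],0],[[0,0,0],[-25,4,0],0],[[0,0,0],[-20,3,0],0],[[0,0,0],[-10,1,0],0],[[0,0,0],[0,0,0],0],[[0,0,0],[0,0,0],0],[[0,0,0],[0,0,0],0]]'; python3 -c "
from h import *
o=st();print(R.from_rotvec(o['orientation']).as_matrix().round(3))
for n in ['side','top','wrist']:
  p=snap(n,n+'10.png')
  for q in ['blade_tip','mouth','blade_grip']: spot(p,q,5)
  im=cv2.imread('pics/'+n+'10.png')
  if n!='wrist':
    u,v=px(p,[560,-120,80]).astype(int); c=im[max(0,v-60):v+60,u-80:u+80]; cv2.imwrite('pics/'+n+'10c.png',cv2.resize(c,None,fx=5,fy=5,interpolation=cv2.INTER_CUBIC))
"
```

```text
t: 17.13
ee_pos: [459.9, -102.0, 95.4]
orientation: [-2.231, -2.204, -0.001]
ft_force: [0.6, 0.5, -1.7]
width: 13.5
17.13 [ 459.9 -102.    95.4] [-2.231e+00 -2.204e+00 -1.000e-03] [ 0.6  0.5 -1.7] 13.5 [-0.25  0.42  2.05  0.    0.67 -1.81]
[[ 0.012  1.    -0.003]
 [ 1.    -0.012  0.004]
 [ 0.004 -0.004 -1.   ]]
blade_tip 0.86 [230.1 209.9   3.8] [228. 188.]
blade_tip 0.66 [609.9 -16.2   1. ] [363. 218.]
blade_tip 0.61 [ 563.4 -101.8   76.8] [357. 225.]
blade_tip 0.57 [308.8  37.7   3.1] [260. 223.]
blade_tip 0.54 [290.9 320.2   5. ] [243. 162.]
mouth 0.94 [ 595.9 -118.4   54.9] [370. 233.]
mouth 0.5 [ 563.9 -107.4   78.9] [358. 226.]
blade_grip 0.77 [331.8 179.7  27.1] [260. 184.]
blade_grip 0.71 [536.6  58.2  29.3] [333. 199.]
blade_grip 0.69 [460.2 -98.7  98.9] [320. 226.]
blade_grip 0.6 [410.7  11.3  26.8] [295. 218.]
blade_grip 0.56 [441.8 285.1   4. ] [290. 162.]
blade_tip 0.9 [ 2.281e+02  2.093e+02 -1.000e-01] [247. 307.]
blade_tip 0.77 [288.2 319.2  -1.5] [208. 285.]
blade_tip 0.6 [611.7 -18.3   1.4] [329. 170.]
mouth 0.71 [ 597.1 -113.    47.8] [363. 171.]
blade_grip 0.79 [288.8 426.7  28. ] [165. 285.]
blade_grip 0.75 [533.3  59.4  26.9] [301. 195.]
blade_grip 0.7 [408.2  15.2  24.5] [317. 240.]
blade_grip 0.54 [336.1 179.6  21.6] [257. 267.]
blade_grip 0.48 [751.  154.2  -1.2] [270. 124.]
blade_tip 0.88 [303.1  40.3  -1. ] [503.   9.]
blade_tip 0.87 [ 563.6 -106.3   74.3] [318. 356.]
mouth 0.83 [ 595.3 -122.8   48. ] [301. 360.]
blade_grip 0.95 [408.5  10.4  20. ] [459. 150.]
blade_grip 0.86 [ 455.9 -103.8   99.8] [320. 250.]
blade_grip 0.85 [537.4  56.3  27.2] [493. 290.]
```

View pics/top10c.png

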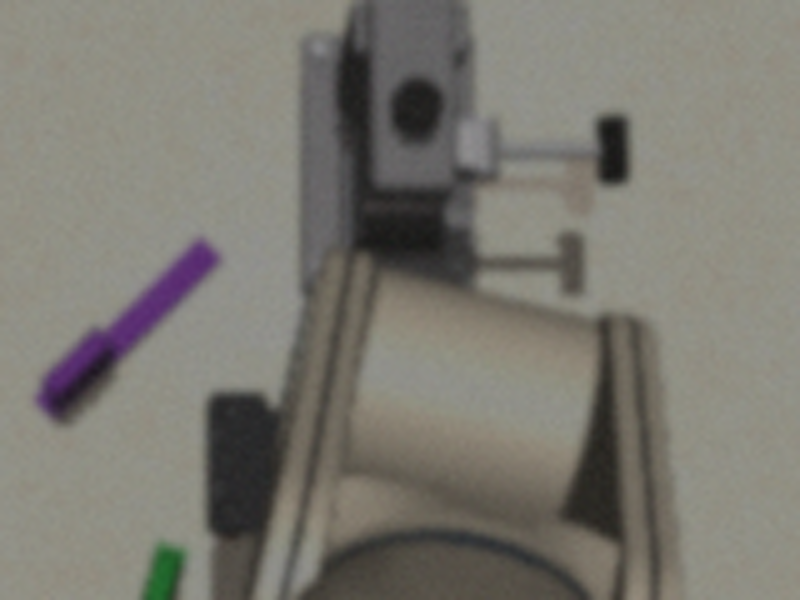

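View pics/side10c.png

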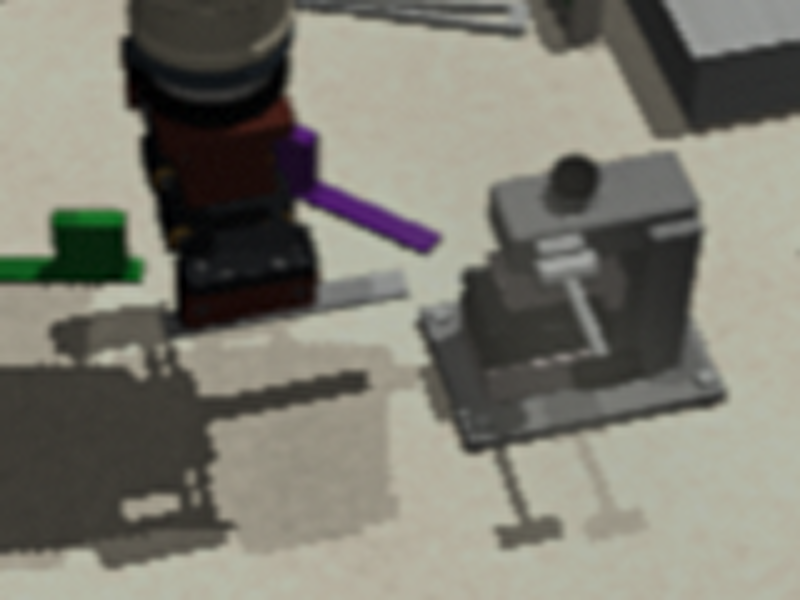

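View pics/wrist10.png

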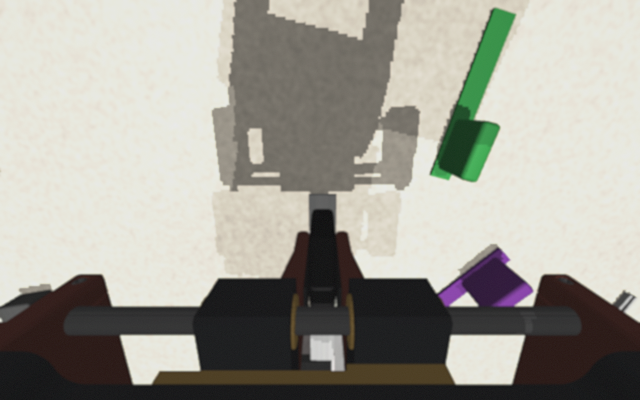

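The blade is held level; its tip at (405,285) in the side crop is short of the mouth. Now to centre it and lower it to about 2.5 mm above plate height.

```bash
python3 -m handwheel '[[[0,0,0],[-8,0,6],0],[[0,0,0],[-6,0,6],0],[[0,0,0],[-1,0,4],0],[[0,0,0],[0,0,0],0],[[0,0,0],[0,0,0],0],[[0,0,0],[0,0,0],0],[[0,0,0],[0,0,0],0],[[0,0,0],[0,0,0],0],[[0,0,0],[0,0,0],0],[[0,0,0],[0,0,0],0]]'; python3 -c "
from h import *
o=st();print(R.from_rotvec(o['orientation']).as_matrix().round(3))"
```

```text
t: 18.57
ee_pos: [459.8, -119.5, 77.4]
orientation: [-2.232, -2.203, -0.0]
ft_force: [0.6, -0.3, -1.3]
width: 13.8
18.57 [ 459.8 -119.5   77.4] [-2.232 -2.203 -0.   ] [ 0.6 -0.3 -1.3] 13.8 [-0.28  0.46  2.04  0.    0.64 -1.84]
[[ 0.013  1.    -0.003]
 [ 1.    -0.013  0.004]
 [ 0.004 -0.004 -1.   ]]
```

```bash
python3 -m handwheel '[[[0,0,0],[0,5,3],0],[[0,0,0],[0,8,0],0],[[0,0,0],[0,5,0],0],[[0,0,0],[0,0,0],0],[[0,0,0],[0,0,0],0],[[0,0,0],[0,0,0],0],[[0,0,0],[0,0,0],0],[[0,0,0],[0,0,0],0],[[0,0,0],[0,0,0],0],[[0,0,0],[0,0,0],0]]'; python3 -c "
from h import *
o=st();print(R.from_rotvec(o['orientation']).as_matrix().round(3))
for n in ['side','wrist']:
  p=snap(n,n+'11.png')
  for q in ['blade_tip','mouth']: spot(p,q,5)
  im=cv2.imread('pics/'+n+'11.png')
  if n=='side':
    u,v=px(p,[580,-120,80]).astype(int); c=im[v-40:v+40,u-50:u+50]; cv2.imwrite('pics/'+n+'11c.png',cv2.resize(c,None,fx=7,fy=7,interpolation=cv2.INTER_CUBIC))
"
```

```text
t: 19.4
ee_pos: [480.4, -119.5, 74.3]
orientation: [-2.232, -2.205, -0.001]
ft_force: [0.1, 0.4, -0.4]
width: 13.9
19.4 [ 480.4 -119.5   74.3] [-2.232e+00 -2.205e+00 -1.000e-03] [ 0.1  0.4 -0.4] 13.9 [-0.27  0.49  2.    0.    0.65 -1.83]
[[ 0.012  1.    -0.003]
 [ 1.    -0.012  0.004]
 [ 0.004 -0.003 -1.   ]]
blade_tip 0.92 [305.5  39.9   1.4] [259. 223.]
blade_tip 0.85 [230.9 209.4   2.5] [228. 189.]
blade_tip 0.62 [ 6.026e+02 -1.169e+02 -1.000e-01] [371. 244.]
blade_tip 0.55 [290.4 319.5   5.2] [243. 162.]
blade_tip 0.53 [ 585.1 -121.6   53.8] [367. 235.]
mouth 0.8 [ 596.6 -117.7   54.6] [370. 233.]
blade_tip 0.86 [ 584.5 -124.6   51.5] [317. 356.]
mouth 0.98 [ 593.  -121.2   48.9] [322. 361.]
```

View pics/side11c.png

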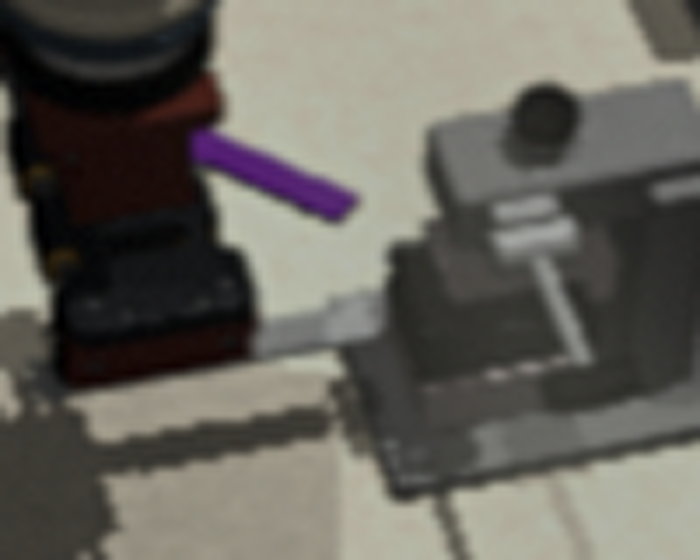

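View pics/wrist11.png

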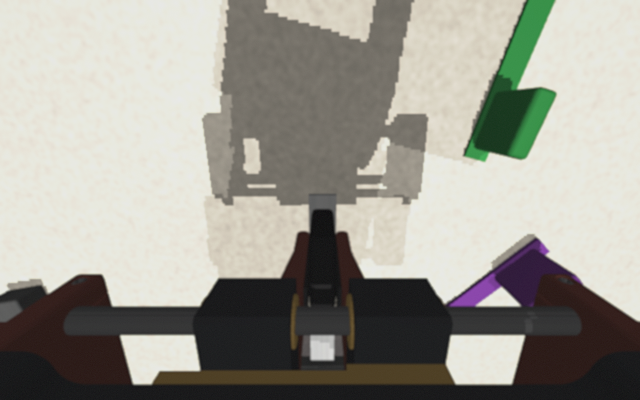

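```bash
python3 -m handwheel '[[[0,0,0],[0,0,1.5],0],[[0,0,0],[0,0,0],0],[[0,0,0],[0,4,0],0],[[0,0,0],[0,4,0],0],[[0,0,0],[0,4,0],0],[[0,0,0],[0,3,0],0],[[0,0,0],[0,0,0],0],[[0,0,0],[0,0,0],0],[[0,0,0],[0,0,0],0],[[0,0,0],[0,0,0],0]]'; python3 -c "
from h import *
o=st()"
```

```text
t: 20.53
ee_pos: [497.8, -119.7, 72.5]
orientation: [-2.232, -2.205, -0.002]
ft_force: [0.0, 0.2, -0.6]
width: 13.9
20.53 [ 497.8 -119.7   72.5] [-2.232e+00 -2.205e+00 -2.000e-03] [ 0.   0.2 -0.6] 13.9 [-0.26  0.51  1.97  0.    0.67 -1.82]
```

The tip is about 6 mm inside, free of contact. Lowering gently until it touches the bed.

```bash
python3 -m handwheel '[[[0,0,0],[0,0,0.7],0],[[0,0,0],[0,0,0.5],0],[[0,0,0],[0,0,0],0],[[0,0,0],[0,0,0],0],[[0,0,0],[0,0,0],0],[[0,0,0],[0,0,0],0],[[0,0,0],[0,0,0],0],[[0,0,0],[0,0,0],0],[[0,0,0],[0,0,0],0],[[0,0,0],[0,0,0],0]]'; python3 -c "
from h import *
o=st();print(np.round(o['moment'],2))"
```

```text
t: 21.37
ee_pos: [497.4, -119.7, 71.3]
orientation: [-2.232, -2.205, -0.002]
ft_force: [0.7, 0.0, -1.2]
width: 14.0
21.37 [ 497.4 -119.7   71.3] [-2.232e+00 -2.205e+00 -2.000e-03] [ 0.7  0.  -1.2] 14.0 [-0.26  0.51  1.97  0.    0.66 -1.82]
[0.04 0.01 0.02]
```

```bash
python3 -m handwheel '[[[0,0,0],[0,0,0.5],0],[[0,0,0],[0,0,0],0],[[0,0,0],[0,0,0],0],[[0,0,0],[0,0,0.4],0],[[0,0,0],[0,0,0],0],[[0,0,0],[0,0,0],0],[[0,0,0],[0,0,0],0],[[0,0,0],[0,0,0],0],[[0,0,0],[0,0,0],0],[[0,0,0],[0,0,0],0]]'; python3 -c "
from h import *
o=st();print(np.round(o['moment'],2))"
```

```text
t: 22.2
ee_pos: [497.4, -119.8, 71.0]
orientation: [-2.233, -2.205, -0.002]
ft_force: [-0.8, -0.6, 2.3]
width: 13.6
22.2 [ 497.4 -119.8   71. ] [-2.233e+00 -2.205e+00 -2.000e-03] [-0.8 -0.6  2.3] 13.6 [-0.26  0.51  1.97  0.    0.66 -1.82]
[-0.03 -0.02 -0.01]
```

Bed contact is felt (about 3 N up at z 71.0, which puts the underside at 50 mm). Now sliding in.

```bash
python3 -m handwheel '[[[0,0,0],[0,2,0],0],[[0,0,0],[0,3,0],0],[[0,0,0],[0,3,0],0],[[0,0,0],[0,2,0],0],[[0,0,0],[0,2,0],0],[[0,0,0],[0,0,0],0],[[0,0,0],[0,0,0],0],[[0,0,0],[0,0,0],0],[[0,0,0],[0,0,0],0],[[0,0,0],[0,0,0],0]]'; python3 -c "
from h import *
o=st();print(np.round(o['moment'],2))"
```

```text
t: 23.03
ee_pos: [511.1, -120.0, 71.0]
orientation: [-2.233, -2.206, -0.002]
ft_force: [-1.0, -0.1, 1.9]
width: 13.4
23.03 [ 511.1 -120.    71. ] [-2.233e+00 -2.206e+00 -2.000e-03] [-1.  -0.1  1.9] 13.4 [-0.25  0.53  1.94  0.    0.68 -1.82]
[ 0.01 -0.05  0.01]
```

```bash
cat > s.py <<'E'
from h import *
F=[]
o=st();print('mom',np.round(o['moment'],2))
E
python3 -m handwheel '[[[0,0,0],[0,1.5,0],0],[[0,0,0],[0,0,0],0],[[0,0,0],[0,1.5,0],0],[[0,0,0],[0,0,0],0],[[0,0,0],[0,1,0],0],[[0,0,0],[0,0,0],0],[[0,0,0],[0,0,0],0],[[0,0,0],[0,0,0],0],[[0,0,0],[0,0,0],0],[[0,0,0],[0,0,0],0]]'; python3 s.py
```

```text
t: 23.87
ee_pos: [515.3, -120.1, 71.0]
orientation: [-2.233, -2.206, -0.002]
ft_force: [-1.1, 0.5, 2.8]
width: 14.2
23.87 [ 515.3 -120.1   71. ] [-2.233e+00 -2.206e+00 -2.000e-03] [-1.1  0.5  2.8] 14.2 [-0.25  0.53  1.93  0.    0.68 -1.82]
mom [-0.01 -0.08 -0.  ]
```

```bash
python3 -m handwheel '[[[0,0,0],[0,1.5,0],0],[[0,0,0],[0,0,0],0],[[0,0,0],[0,1.5,0],0],[[0,0,0],[0,0,0],0],[[0,0,0],[0,1,0],0],[[0,0,0],[0,0,0],0],[[0,0,0],[0,0,0],0],[[0,0,0],[0,0,0],0],[[0,0,0],[0,0,0],0],[[0,0,0],[0,0,0],0]]'; python3 s.py
```

```text
t: 24.7
ee_pos: [519.7, -120.1, 71.0]
orientation: [-2.233, -2.205, -0.002]
ft_force: [-1.4, 0.2, 1.3]
width: 13.8
24.7 [ 519.7 -120.1   71. ] [-2.233e+00 -2.205e+00 -2.000e-03] [-1.4  0.2  1.3] 13.8 [-0.25  0.53  1.92  0.    0.69 -1.81]
mom [ 0.03 -0.12 -0.  ]
```

```bash
python3 -m handwheel '[[[0,0,0],[0,1.5,0],0],[[0,0,0],[0,0,0],0],[[0,0,0],[0,1.5,0],0],[[0,0,0],[0,0,0],0],[[0,0,0],[0,0,0],0],[[0,0,0],[0,0,0],0],[[0,0,0],[0,0,0],0],[[0,0,0],[0,0,0],0],[[0,0,0],[0,0,0],0],[[0,0,0],[0,0,0],0]]'; python3 s.py
```

```text
t: 25.53
ee_pos: [523.0, -120.1, 71.0]
orientation: [-2.233, -2.206, -0.002]
ft_force: [-1.3, -1.7, 2.5]
width: 14.0
25.53 [ 523.  -120.1   71. ] [-2.233e+00 -2.206e+00 -2.000e-03] [-1.3 -1.7  2.5] 14.0 [-0.25  0.54  1.91  0.    0.69 -1.81]
mom [ 0.   -0.05  0.01]
```

```bash
python3 -m handwheel '[[[0,0,0],[0,1.5,0],0],[[0,0,0],[0,0,0],0],[[0,0,0],[0,1.5,0],0],[[0,0,0],[0,0,0],0],[[0,0,0],[0,0,0],0],[[0,0,0],[0,0,0],0],[[0,0,0],[0,0,0],0],[[0,0,0],[0,0,0],0],[[0,0,0],[0,0,0],0],[[0,0,0],[0,0,0],0]]'; python3 s.py
```

```text
t: 26.37
ee_pos: [526.3, -120.2, 71.0]
orientation: [-2.233, -2.205, -0.002]
ft_force: [-1.2, 0.0, 2.8]
width: 14.0
26.37 [ 526.3 -120.2   71. ] [-2.233e+00 -2.205e+00 -2.000e-03] [-1.2  0.   2.8] 14.0 [-0.25  0.54  1.91  0.    0.7  -1.81]
mom [ 0.02 -0.06 -0.  ]
```

```bash
python3 -m handwheel '[[[0,0,0],[0,1.5,0],0],[[0,0,0],[0,0,0],0],[[0,0,0],[0,1,0],0],[[0,0,0],[0,0,0],0],[[0,0,0],[0,0,0],0],[[0,0,0],[0,0,0],0],[[0,0,0],[0,0,0],0],[[0,0,0],[0,0,0],0],[[0,0,0],[0,0,0],0],[[0,0,0],[0,0,0],0]]'; python3 s.py
```

```text
t: 27.2
ee_pos: [529.0, -120.2, 71.0]
orientation: [-2.232, -2.205, -0.002]
ft_force: [-1.9, 0.6, 2.7]
width: 13.9
27.2 [ 529.  -120.2   71. ] [-2.232e+00 -2.205e+00 -2.000e-03] [-1.9  0.6  2.7] 13.9 [-0.25  0.54  1.9   0.    0.7  -1.81]
mom [ 0.06  0.03 -0.08]
```

```bash
python3 -m handwheel '[[[0,0,0],[0,1.5,0],0],[[0,0,0],[0,0,0],0],[[0,0,0],[0,0,0],0],[[0,0,0],[0,0,0],0],[[0,0,0],[0,0,0],0],[[0,0,0],[0,0,0],0],[[0,0,0],[0,0,0],0],[[0,0,0],[0,0,0],0],[[0,0,0],[0,0,0],0],[[0,0,0],[0,0,0],0]]'; python3 s.py
```

```text
t: 28.03
ee_pos: [530.4, -120.2, 71.0]
orientation: [-2.232, -2.205, -0.002]
ft_force: [-1.8, -0.2, 2.9]
width: 14.2
28.03 [ 530.4 -120.2   71. ] [-2.232e+00 -2.205e+00 -2.000e-03] [-1.8 -0.2  2.9] 14.2 [-0.25  0.55  1.9   0.    0.7  -1.81]
mom [ 0.05 -0.01 -0.04]
```

```bash
python3 -m handwheel '[[[0,0,0],[0,1.5,0],0],[[0,0,0],[0,0,0],0],[[0,0,0],[0,0,0],0],[[0,0,0],[0,0,0],0],[[0,0,0],[0,0,0],0],[[0,0,0],[0,0,0],0],[[0,0,0],[0,0,0],0],[[0,0,0],[0,0,0],0],[[0,0,0],[0,0,0],0],[[0,0,0],[0,0,0],0]]'; python3 s.py
```

```text
t: 28.87
ee_pos: [531.3, -120.1, 71.1]
orientation: [-2.231, -2.204, -0.0]
ft_force: [-1.8, -0.2, 2.9]
width: 13.8
28.87 [ 531.3 -120.1   71.1] [-2.231 -2.204 -0.   ] [-1.8 -0.2  2.9] 13.8 [-0.25  0.55  1.89  0.    0.7  -1.81]
mom [-0.03  0.03 -0.  ]
```

```bash
python3 -c "
from h import *
p=snap('side','side12.png');spot(p,'blade_tip',5);spot(p,'lever_knob',1);spot(p,'top_plate',2)
im=cv2.imread('pics/side12.png');u,v=px(p,[590,-120,80]).astype(int); c=im[v-40:v+40,u-50:u+50]; cv2.imwrite('pics/side12c.png',cv2.resize(c,None,fx=7,fy=7,interpolation=cv2.INTER_CUBIC))
p=snap('wrist','wrist12.png');spot(p,'mouth',2);spot(p,'blade_grip',5)"
```

```text
blade_tip 0.84 [3.06e+02 3.80e+01 3.00e-01] [260. 224.]
blade_tip 0.6 [441.4 290.2   5.6] [289. 160.]
blade_tip 0.58 [291.4 322.    6.9] [243. 162.]
blade_tip 0.56 [231.7 208.6   1.4] [229. 189.]
lever_knob 0.64 [ 634.7 -223.   126.8] [399. 242.]
blade_grip 0.96 [407.1  10.4  24.1] [523.  42.]
blade_grip 0.78 [537.1  53.6  27. ] [547. 230.]
```

View pics/side12c.png

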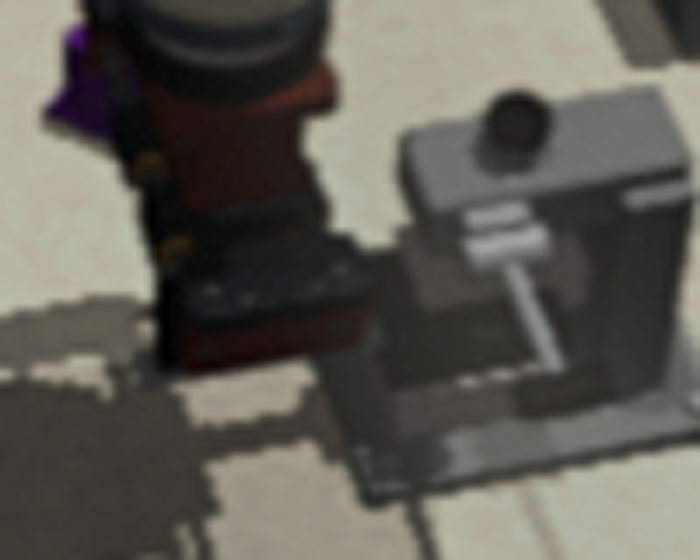

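That last 1.5 mm step gave only 0.9 mm and a slight rise, so it is probably starting to meet the upper plate. I'll continue in small steps.

```bash
python3 -m handwheel '[[[0,0,0],[0,1.5,0],0],[[0,0,0],[0,0,0],0],[[0,0,0],[0,1.5,0],0],[[0,0,0],[0,0,0],0],[[0,0,0],[0,0,0],0],[[0,0,0],[0,0,0],0],[[0,0,0],[0,0,0],0],[[0,0,0],[0,0,0],0],[[0,0,0],[0,0,0],0],[[0,0,0],[0,0,0],0]]'; python3 s.py
```

```text
t: 30.05
ee_pos: [531.8, -120.0, 71.0]
orientation: [-2.228, -2.201, 0.005]
ft_force: [-3.0, 0.9, 4.0]
width: 14.0
30.05 [ 531.8 -120.    71. ] [-2.228 -2.201  0.005] [-3.   0.9  4. ] 14.0 [-0.24  0.55  1.89  0.    0.71 -1.81]
mom [ 0.03  0.1  -0.06]
```

```bash
python3 -m handwheel '[[[0,0,0],[0,1.5,0],0],[[0,0,0],[0,1.5,0],0],[[0,0,0],[0,1.5,0],0],[[0,0,0],[0,1.5,0],0],[[0,0,0],[0,1.5,0],0],[[0,0,0],[0,1.5,0],0],[[0,0,0],[0,1.5,0],0],[[0,0,0],[0,1.5,0],0],[[0,0,0],[0,1.5,0],0],[[0,0,0],[0,1.5,0],0]]'; python3 s.py; python3 -c "
from h import *
print(R.from_rotvec(ctrl.get_obs()['orientation']).as_matrix().round(3))"
```

```text
t: 30.88
ee_pos: [532.1, -119.9, 70.6]
orientation: [-2.211, -2.184, 0.036]
ft_force: [-8.4, -0.3, 8.7]
width: 13.9
30.88 [ 532.1 -119.9   70.6] [-2.211 -2.184  0.036] [-8.4 -0.3  8.7] 13.9 [-0.24  0.56  1.87 -0.    0.75 -1.8 ]
mom [-0.25  0.87 -0.07]
[[ 0.012  0.999 -0.04 ]
 [ 1.    -0.012  0.007]
 [ 0.007 -0.04  -0.999]]
```

It resists: Fx -8 N with no advance. Pressure on the bed has also built up and the wrist has been pitching, because each row restarts from the measured pose. I'll ease the downforce and counter the pitch while pushing on gently.

```bash
python3 -m handwheel '[[[-0.006,0,0],[0,0,-0.5],0],[[-0.006,0,0],[0,0,-0.3],0],[[-0.006,0,0],[0,0,-0.2],0],[[-0.004,0,0],[0,0,0],0],[[0,0,0],[0,0,0],0],[[0,0,0],[0,0,0],0],[[0,0,0],[0,0,0],0],[[0,0,0],[0,0,0],0],[[0,0,0],[0,0,0],0],[[0,0,0],[0,0,0],0]]'; python3 s.py; python3 -c "
from h import *
print(R.from_rotvec(ctrl.get_obs()['orientation']).as_matrix().round(3))"
```

```text
t: 31.72
ee_pos: [531.4, -119.8, 69.7]
orientation: [-2.222, -2.195, 0.012]
ft_force: [-0.2, -0.9, -1.3]
width: 13.7
31.72 [ 531.4 -119.8   69.7] [-2.222 -2.195  0.012] [-0.2 -0.9 -1.3] 13.7 [-0.25  0.55  1.88  0.    0.72 -1.81]
mom [-0.11  0.29 -0.04]
[[ 0.012  1.    -0.018]
 [ 1.    -0.012  0.007]
 [ 0.007 -0.019 -1.   ]]
```

```bash
python3 -m handwheel '[[[-0.005,0,0],[0,1.5,-0.1],0],[[-0.005,0,0],[0,1.5,-0.1],0],[[-0.005,0,0],[0,1.5,-0.1],0],[[-0.005,0,0],[0,1.5,-0.1],0],[[-0.005,0,0],[0,1.5,-0.1],0],[[-0.005,0,0],[0,1.5,-0.1],0],[[-0.005,0,0],[0,1.5,-0.1],0],[[-0.005,0,0],[0,1.5,-0.1],0],[[-0.005,0,0],[0,1.5,-0.1],0],[[-0.005,0,0],[0,1.5,-0.1],0]]'; python3 s.py; python3 -c "
from h import *
print(R.from_rotvec(ctrl.get_obs()['orientation']).as_matrix().round(3))"
```

```text
t: 32.55
ee_pos: [531.4, -119.6, 68.3]
orientation: [-2.232, -2.203, -0.015]
ft_force: [-4.9, -0.8, 0.6]
width: 14.0
32.55 [ 531.4 -119.6   68.3] [-2.232 -2.203 -0.015] [-4.9 -0.8  0.6] 14.0 [-0.25  0.55  1.9   0.02  0.69 -1.82]
mom [-0.31  1.18 -0.19]
[[ 0.013  1.     0.003]
 [ 1.    -0.013  0.011]
 [ 0.011  0.003 -1.   ]]
```

The readings suggest the blade pitched nose-up in the grip: TCP is 2.7 mm low with the tool vertical. I'll back off about 8 mm to free it and check its attitude.

```bash
python3 -m handwheel '[[[0,0,0],[0,-2,-0.5],0],[[0,0,0],[0,-3,-0.5],0],[[0,0,0],[0,-3,-0.5],0],[[0,0,0],[0,-2,-0.5],0],[[0,0,0],[0,0,0],0],[[0,0,0],[0,0,0],0],[[0,0,0],[0,0,0],0],[[0,0,0],[0,0,0],0],[[0,0,0],[0,0,0],0],[[0,0,0],[0,0,0],0]]'; python3 s.py; python3 -c "
from h import *
print(R.from_rotvec(ctrl.get_obs()['orientation']).as_matrix().round(3))
p=snap('side','side13.png')
im=cv2.imread('pics/side13.png');u,v=px(p,[560,-120,70]).astype(int); c=im[v-35:v+35,u-50:u+50]; cv2.imwrite('pics/side13c.png',cv2.resize(c,None,fx=8,fy=8,interpolation=cv2.INTER_CUBIC))
p=snap('wrist','wrist13.png')"
```

```text
t: 33.38
ee_pos: [521.3, -119.2, 69.9]
orientation: [-2.233, -2.204, -0.018]
ft_force: [0.7, 0.5, -3.6]
width: 14.0
33.38 [ 521.3 -119.2   69.9] [-2.233 -2.204 -0.018] [ 0.7  0.5 -3.6] 14.0 [-0.25  0.54  1.92  0.02  0.68 -1.83]
mom [-0.04  0.23  0.01]
[[ 0.013  1.     0.005]
 [ 1.    -0.013  0.011]
 [ 0.011  0.005 -1.   ]]
```

View pics/side13c.png

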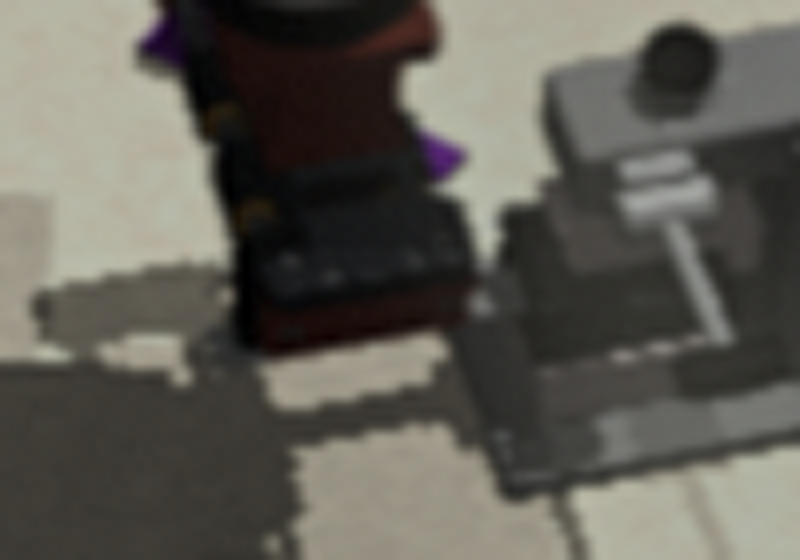

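View pics/wrist13.png

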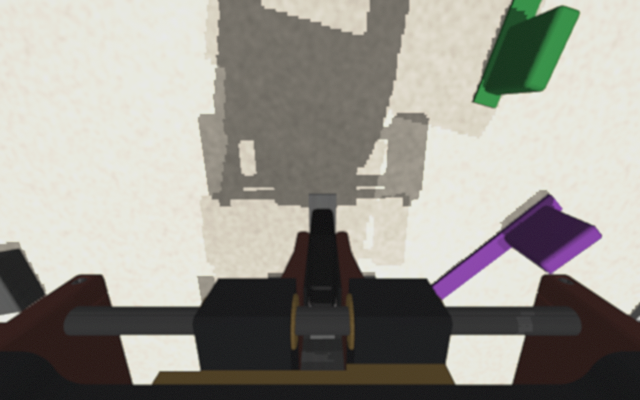

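```bash
python3 - <<'E'
from h import *
for n in ['w9','wrist10','wrist11','wrist12','wrist13']:
    im=cv2.imread(f'pics/{n}.png').mean(2)
    print(n,im[188:216,319:326].mean(1).astype(int), im[284:310:2,319:326].mean(1).astype(int))
p=snap('wrist');o=ctrl.get_obs()
Rt=R.from_rotvec(o['orientation']).as_matrix();T=np.array(o['ee_pos'])
for name,X in [('heel corner top',None)]:
    # points in tool coords: tool y fwd, z down. TCP z 20.9 above underside
    for off,pit in [(0,0),(0,.03),(0,-.03),(1,0)]:
        out=[]
        for bx,bz in [(-28,4),(-22,48),(22,48)]:
            # blade coordinates rel to grasp pt (bx, bz-32), pitch nose-up
            x=bx*np.cos(pit)-(bz-32)*np.sin(pit); z=bx*np.sin(pit)+(bz-32)*np.cos(pit)+off
            X=T+Rt@np.array([0,x-1,-(z+11)]); out.append(px(p,X).round(1))
        print(off,pit,out)
E
```

```text
w9 [115 115 115 115 112 101  86  87  94  97  97  97  97  97  97  97  97  97
  98  95  81  53  26  17  18  19  19  18] [22 34 43 36 22 22 22 21 22 23 37 39 41]
wrist10 [111 110 108 107 105  96  85  87  95  97  97  97  97  97  97  97  97  98
  98  95  81  53  26  17  18  18  19  19] [22 25 40 37 22 22 22 22 23 24 37 39 41]
wrist11 [110 111 112 112 110  99  86  87  94  97  98  97  97  97  97  97  97  97
  97  95  81  53  26  17  18  20  18  18] [34 44 36 21 22 22 22 22 23 22 31 39 41]
wrist12 [107 108 109 109 106  97  85  87  94  98  97  97  97  97  97  97  97  97
  98  95  81  53  26  18  17  20  18  19] [22 34 42 27 21 22 21 22 21 31 39 39 41]
wrist13 [110 110 111 110 105  94  85  89  96  97  98  97  97  97  97  97  97  97
  97  89  69  41  20  18  19  19  19  18] [20 35 43 28 21 22 22 21 22 24 38 39 41]
0 0 [array([322.3, 199.8]), array([322.4, 238.2]), array([322.3, 311.8])]
0 0.03 [array([322.3, 200.7]), array([322.4, 236.8]), array([322.3, 311.8])]
0 -0.03 [array([322.3, 199. ]), array([322.4, 239.7]), array([322.3, 311.6])]
1 0 [array([322.3, 200.3]), array([322.4, 239.1]), array([322.3, 313. ])]
```

The tool pitched forward about 0.04 rad under the drag while the blade stayed flat, and my correction then levered the blade nose-up. I'll pitch the tool back to that attitude and raise it, so the blade lies flat again.

```bash
python3 -m handwheel '[[[0.01,0,0],[0,-1,-0.3],0],[[0.01,0,0],[0,-1,-0.3],0],[[0.01,0,0],[0,-1,-0.3],0],[[0.005,0.006,0],[0,0,-0.3],0],[[0,0,0],[0,0,0],0],[[0,0,0],[0,0,0],0],[[0,0,0],[0,0,0],0],[[0,0,0],[0,0,0],0],[[0,0,0],[0,0,0],0],[[0,0,0],[0,0,0],0]]'; python3 s.py; python3 -c "
from h import *
print(R.from_rotvec(ctrl.get_obs()['orientation']).as_matrix().round(3))"
```

```text
t: 34.37
ee_pos: [519.9, -119.5, 72.8]
orientation: [-2.213, -2.184, 0.014]
ft_force: [-0.5, -0.5, -0.2]
width: 13.8
34.37 [ 519.9 -119.5   72.8] [-2.213 -2.184  0.014] [-0.5 -0.5 -0.2] 13.8 [-0.25  0.54  1.9   0.01  0.73 -1.82]
mom [-0.   -0.07 -0.1 ]
[[ 0.013  0.999 -0.029]
 [ 1.    -0.013  0.017]
 [ 0.017 -0.029 -0.999]]
```

```bash
python3 -m handwheel '[[[0.003,-0.007,0],[0,0,0.4],0],[[0.003,-0.007,0],[0,0,0.3],0],[[0,0,0],[0,0,0],0],[[0,0,0],[0,0,0.3],0],[[0,0,0],[0,0,0],0],[[0,0,0],[0,0,0],0],[[0,0,0],[0,0,0],0],[[0,0,0],[0,0,0],0],[[0,0,0],[0,0,0],0],[[0,0,0],[0,0,0],0]]'; python3 s.py; python3 -c "
from h import *
print(R.from_rotvec(ctrl.get_obs()['orientation']).as_matrix().round(3))"
```

```text
t: 35.2
ee_pos: [519.9, -119.6, 72.3]
orientation: [-2.217, -2.189, 0.038]
ft_force: [-1.0, -0.0, 0.7]
width: 13.8
35.2 [ 519.9 -119.6   72.3] [-2.217 -2.189  0.038] [-1.  -0.   0.7] 13.8 [-0.24  0.54  1.9  -0.01  0.73 -1.79]
mom [ 0.05 -0.11  0.04]
[[ 0.013  0.999 -0.035]
 [ 1.    -0.013  0.001]
 [ 0.001 -0.035 -0.999]]
```

Light bed contact (about 1.5 N) with small moments, so it is lying flat or very slightly nose-down. Sliding in again, with compensation for the tool's pitch.

```bash
python3 -m handwheel '[[[-0.003,0,0],[0,2,-0.1],0],[[0,0,0],[0,2,-0.08],0],[[0,0,0],[0,2,-0.08],0],[[0,0,0],[0,1.5,-0.06],0],[[0,0,0],[0,0,0],0],[[0,0,0],[0,0,0],0],[[0,0,0],[0,0,0],0],[[0,0,0],[0,0,0],0],[[0,0,0],[0,0,0],0],[[0,0,0],[0,0,0],0]]'; python3 s.py; python3 -c "
from h import *
print(R.from_rotvec(ctrl.get_obs()['orientation']).as_matrix().round(3)[:,2])"
```

```text
t: 36.03
ee_pos: [528.3, -119.7, 72.0]
orientation: [-2.219, -2.19, 0.034]
ft_force: [-0.8, -0.6, -0.7]
width: 13.9
36.03 [ 528.3 -119.7   72. ] [-2.219 -2.19   0.034] [-0.8 -0.6 -0.7] 13.9 [-0.24  0.55  1.88 -0.01  0.74 -1.79]
mom [ 0.   -0.08  0.02]
[-0.032  0.001 -0.999]
```

```bash
python3 -m handwheel '[[[0,0,0],[0,2,-0.07],0],[[0,0,0],[0,2,-0.07],0],[[-0.002,0,0],[0,2,-0.07],0],[[-0.002,0,0],[0,2,-0.07],0],[[-0.002,0,0],[0,2,-0.07],0],[[0,0,0],[0,0,0],0],[[0,0,0],[0,0,0],0],[[0,0,0],[0,0,0],0],[[0,0,0],[0,0,0],0],[[0,0,0],[0,0,0],0]]'; python3 s.py; python3 -c "
from h import *
print(R.from_rotvec(ctrl.get_obs()['orientation']).as_matrix().round(3)[:,2])"
```

```text
t: 36.87
ee_pos: [533.2, -119.4, 71.8]
orientation: [-2.215, -2.187, 0.039]
ft_force: [-2.7, -0.2, 3.2]
width: 13.8
36.87 [ 533.2 -119.4   71.8] [-2.215 -2.187  0.039] [-2.7 -0.2  3.2] 13.8 [-0.24  0.56  1.87 -0.01  0.75 -1.79]
mom [-0.05  0.15  0.02]
[-0.038  0.003 -0.999]
```

```bash
python3 -m handwheel '[[[-0.002,0,0],[0,2.5,-0.25],0],[[-0.002,0,0],[0,2.5,-0.25],0],[[-0.002,0,0],[0,2.5,-0.25],0],[[-0.002,0,0],[0,2.5,-0.25],0],[[-0.002,0,0],[0,2.5,-0.25],0],[[0,0,0],[0,0,0],0],[[0,0,0],[0,0,0],0],[[0,0,0],[0,0,0],0],[[0,0,0],[0,0,0],0],[[0,0,0],[0,0,0],0]]'; python3 s.py; python3 -c "
from h import *
print(R.from_rotvec(ctrl.get_obs()['orientation']).as_matrix().round(3)[:,2])"
```

```text
t: 37.7
ee_pos: [534.0, -119.0, 71.3]
orientation: [-2.206, -2.177, 0.053]
ft_force: [-2.6, -1.1, 2.0]
width: 13.6
37.7 [ 534.  -119.    71.3] [-2.206 -2.177  0.053] [-2.6 -1.1  2. ] 13.6 [-0.24  0.56  1.86 -0.01  0.77 -1.79]
mom [-0.13  0.23 -0.11]
[-0.053  0.006 -0.999]
```

```bash
python3 -m handwheel '[[[-0.006,0,0],[0,3,-0.3],0],[[-0.006,0,0],[0,3,-0.3],0],[[-0.006,0,0],[0,3,-0.3],0],[[-0.006,0,0],[0,3,-0.3],0],[[-0.006,0,0],[0,3,-0.3],0],[[-0.006,0,0],[0,3,-0.3],0],[[-0.006,0,0],[0,3,-0.3],0],[[-0.006,0,0],[0,3,-0.3],0],[[-0.006,0,0],[0,3,-0.3],0],[[-0.006,0,0],[0,3,-0.3],0]]'; python3 s.py; python3 -c "
from h import *
print(R.from_rotvec(ctrl.get_obs()['orientation']).as_matrix().round(3)[:,2])"
```

```text
t: 38.53
ee_pos: [535.7, -118.2, 70.5]
orientation: [-2.204, -2.176, 0.044]
ft_force: [-12.0, -2.1, 10.8]
width: 13.5
38.53 [ 535.7 -118.2   70.5] [-2.204 -2.176  0.044] [-12.   -2.1  10.8] 13.5 [-0.24  0.57  1.85 -0.    0.77 -1.79]
mom [-0.57  1.68 -0.19]
[-0.051  0.011 -0.999]
```

Now Fx is -12 N and the blade advanced 1.7 mm, so it is dragging in. I'll relieve the downforce while keeping the depth.

```bash
python3 -m handwheel '[[[0,0,0],[0,1,-1],0],[[0,0,0],[0,1,-1],0],[[0,0,0],[0,1,-0.7],0],[[0,0,0],[0,0.5,-0.4],0],[[0,0,0],[0,0,0],0],[[0,0,0],[0,0,0],0],[[0,0,0],[0,0,0],0],[[0,0,0],[0,0,0],0],[[0,0,0],[0,0,0],0],[[0,0,0],[0,0,0],0]]'; python3 s.py; python3 -c "
from h import *
print(R.from_rotvec(ctrl.get_obs()['orientation']).as_matrix().round(3)[:,2])"
```

```text
t: 39.37
ee_pos: [535.8, -118.2, 71.8]
orientation: [-2.2, -2.171, 0.053]
ft_force: [-3.1, -2.2, 0.3]
width: 13.9
39.37 [ 535.8 -118.2   71.8] [-2.2   -2.171  0.053] [-3.1 -2.2  0.3] 13.9 [-0.24  0.57  1.85 -0.    0.79 -1.79]
mom [-0.32  0.66 -0.14]
[-0.059  0.012 -0.998]
```

```bash
python3 - <<'E'
from h import *
p=snap('wrist','wrist14.png')
def edges(n):
    im=cv2.imread(f'pics/{n}.png').mean(2); a=im[188:216,319:326].mean(1)
    i=np.where(a[14:]<58)[0][0]+14; e2=188+i-1+(a[i-1]-58)/(a[i-1]-a[i])
    j=np.argmin(np.diff(a[:9])); 
    bot=im[205,300:345]; 
    return round(e2,2),a[:10].astype(int)
for n in ['w9','wrist10','wrist11','wrist12','wrist13','wrist14']: print(n,edges(n))
p=snap('side','side14.png');spot(p,'lever_knob',1)
im=cv2.imread('pics/side14.png');u,v=px(p,[570,-120,70]).astype(int); c=im[v-35:v+35,u-50:u+50]; cv2.imwrite('pics/side14c.png',cv2.resize(c,None,fx=8,fy=8,interpolation=cv2.INTER_CUBIC))
E
```

```text
w9 (np.float64(208.82), array([115, 115, 115, 115, 112, 101,  86,  87,  94,  97]))
wrist10 (np.float64(208.84), array([111, 110, 108, 107, 105,  96,  85,  87,  95,  97]))
wrist11 (np.float64(208.85), array([110, 111, 112, 112, 110,  99,  86,  87,  94,  97]))
wrist12 (np.float64(208.83), array([107, 108, 109, 109, 106,  97,  85,  87,  94,  98]))
wrist13 (np.float64(208.4), array([110, 110, 111, 110, 105,  94,  85,  89,  96,  97]))
wrist14 (np.float64(208.09), array([109, 109, 110, 109, 104,  93,  87,  92,  97,  98]))
lever_knob 0.51 [ 632.  -221.2  129.8] [397. 241.]
```

View pics/side14c.png

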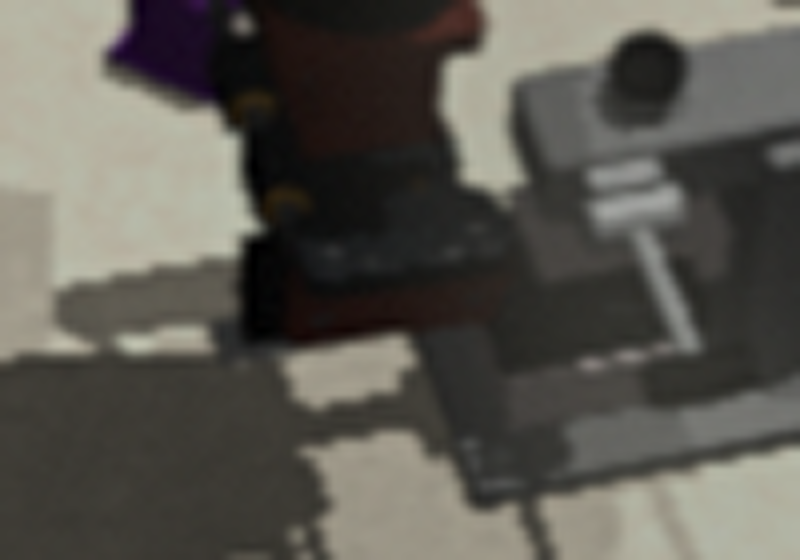

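View pics/wrist14.png

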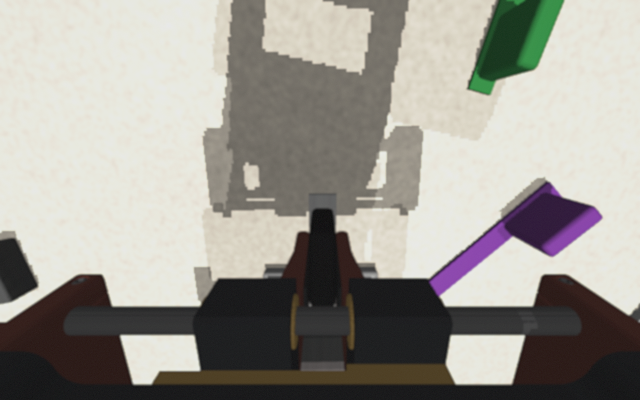

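It is about 3 mm past first contact and holding with -3.1 N drag. I'll hold one call to confirm it is stable, and re-check the lever.

```bash
python3 -m handwheel '[[[0,0,0],[0,0.8,-0.2],0],[[0,0,0],[0,0.8,-0.2],0],[[0,0,0],[0,0,0],0],[[0,0,0],[0,0,0],0],[[0,0,0],[0,0,0],0],[[0,0,0],[0,0,0],0],[[0,0,0],[0,0,0],0],[[0,0,0],[0,0,0],0],[[0,0,0],[0,0,0],0],[[0,0,0],[0,0,0],0]]'; python3 s.py; python3 -c "
from h import *
for n in ['side','top','side','top']:
  p=snap(n,n+'15.png')
  for q in ['lever_knob','top_plate','paddle','tweezers','jug','timer','jar','graphite_block']: spot(p,q,1)
im=cv2.imread('pics/top15.png');cv2.imwrite('pics/top15c.png',cv2.resize(im[110:200,330:430],None,fx=7,fy=6,interpolation=cv2.INTER_CUBIC))
st()"
```

```text
t: 40.35
ee_pos: [535.9, -118.2, 72.1]
orientation: [-2.198, -2.169, 0.056]
ft_force: [-4.7, -1.9, -0.4]
width: 13.8
40.35 [ 535.9 -118.2   72.1] [-2.198 -2.169  0.056] [-4.7 -1.9 -0.4] 13.8 [-0.24  0.57  1.85 -0.    0.79 -1.79]
mom [-0.39  0.69 -0.15]
lever_knob 0.52 [ 630.6 -222.7  130. ] [397. 242.]
top_plate 0.45 [ 670.9 -115.4   49.5] [395. 228.]
tweezers 0.66 [ 632.3 -221.5  130.5] [398. 241.]
jar 0.67 [ 4.131e+02 -4.135e+02  3.000e-01] [331. 356.]
graphite_block 0.58 [ 411.9 -413.1    0.9] [331. 356.]
paddle 0.65 [437.7 288.8   3.3] [220. 231.]
tweezers 0.8 [643.7 181.8  -2.5] [260. 160.]
jug 0.75 [603.1 403.6   3.3] [182. 173.]
timer 0.85 [749.9 153.1  -2.4] [270. 125.]
jar 0.89 [ 415.2 -416.3    1.9] [470. 237.]
lever_knob 0.66 [ 634.4 -221.3  124.9] [398. 242.]
top_plate 0.5 [ 672.3 -117.4   53.6] [396. 228.]
tweezers 0.64 [ 575.8 -392.3   -1.2] [394. 333.]
timer 0.69 [747.5 150.8   6.8] [389. 172.]
jar 0.92 [ 413.5 -414.3    0. ] [332. 356.]
graphite_block 0.93 [ 5.806e+02 -3.937e+02 -3.000e-01] [396. 333.]
paddle 0.61 [441.3 289.8   4.2] [220. 229.]
jug 0.93 [ 6.050e+02  4.039e+02 -1.000e-01] [183. 173.]
timer 0.66 [ 5.773e+02 -3.954e+02  3.000e-01] [460. 181.]
jar 0.82 [ 415.3 -415.8   -0. ] [470. 237.]
graphite_block 0.55 [ 576.2 -394.7   -0.9] [459. 182.]
42.15 [ 535.9 -118.2   72.1] [-2.198 -2.169  0.056] [-4.4 -2.2  1.1] 14.0 [-0.24  0.57  1.85 -0.    0.79 -1.79]
```

View pics/top15c.png

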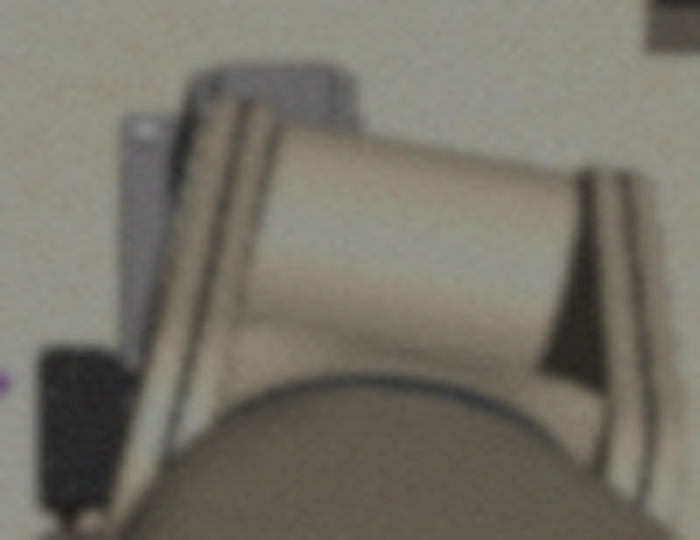

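It has been stable for about 2 s: Fx about -4.5 N, no motion, lever level, bystanders where they were. Handing in.

```bash
python3 -c "
from h import *
print(ctrl.close_job());st()"
```

```text
the job is handed in; nothing more can be done
None
the job is handed in; nothing more can be done
```

I pushed the lift lever down to its stop, then took the steel blade by its black grip and slid it along the lower plate until it dragged between the plates. I handed the job in at about 42 s with the blade still gripped; no verdict is reported.

**Last checks:**
- **Lever:** the knob read 125–130 mm above the bench, against 125 mm when level, so it is lowered within the noise of the reading.
- **Blade depth and side position:** I estimate the tip about 42 mm inside the mouth, roughly 3 mm past first contact. It sits within about 2 mm of midway and nearly straight.
- **Grip and drag:** the jaws held at 13.9 mm. The blade dragged at a steady 4.5 N with no motion over about 2 s.
- **Bystanders:** the paddle, tweezers, jug, timer, jar and graphite block were all found where they had been.

**What went wrong on the way:**
- The first press on the lever slid off the knob and had to be repeated.
- The first push at the plates pitched the blade nose-up in the pads. I backed it off, levelled it and pushed again. The gripper ended tilted about 0.06 rad and the blade had slipped back about 1.7 mm in the jaws.
- That second push peaked at about 12 N along the blade, with about 11 N of downforce on the lower plate, and I then eased it off.

**Not measured:** the contact forces on the upper and lower plates are inferred only from the wrist force. The cameras could not show the tip inside the gap.

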